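# Set the homogeniser's blank speed selector by clicks and switch on

## Robot

A 6-joint arm with a two-finger parallel gripper is mounted at the origin on the work surface. World frame = base frame: x ahead of the robot, y to its left, z up, the work surface at z = 0. Lengths are in m, angles in rad, forces in N, time in s.
With the tool pointing down it reaches from about 0.275 to 0.725 m from the base axis. Payload 5.6 kg.
Tool frame: the origin (TCP) lies on the centre line of the jaws, within the pads' length; the fingertips stand 8 mm ahead of it and the grasp point (between the pads) lies 11 mm behind it; x points along the fingers, y is the direction in which the jaws open and shut, and the axes are right-handed (so a half turn about x gives the same grasp; the last joint's range is limited). The gripper opens to 85 mm and grips with 20 to 120 N. Pads are 22 mm wide; open, the fingers measure 114 mm over their backs; the gripper's body (76 mm by 85 mm) begins 54 mm behind the grasp point. The pads swing forward as they close: fully open they stand 13 mm farther back than shut.
Start: joints at [-0.82, 0.255, 0.108, 0, -1.424, -0.285], TCP at [0.247, -0.491, 0.219] pointing down, gripper open.
Joint ranges: [-2.95, 2.95], [-1.21, 1.97], [-1.09, 1.5], [-2.87, 1.71], [-2.94, -0.07], [-3.05, 3.05]. Speed limits (rad/s): [2.57, 2.57, 3.14, 3.14, 3.14, 3.14].

## Interface

Orientations are given as a unit quaternion [x, y, z, w].
In Python, from plant import bot gives the robot as it stands.
- The arm moves only by the tool arm_command, never from a script. Its argument "steps" is a list of rows, each an object of numbers: "dx", "dy", "dz": the shift along the tool's x, y, z in m; "wx", "wy", "wz": the turn, a rotation vector about the tool's x, y, z in degrees. In form: [{"dx": .., "dy": .., "dz": .., "wx": .., "wy": .., "wz": ..}, ...]. A call has 1 to 12 rows; each row is the pose to reach, as a shift and turn from the pose commanded when the call began, along the tool's axes at that moment; what a row does not reach only later rows make up. A row lasts 1/8 s, in which the tool goes at most 62.5 mm and 10.7 degrees, less where a joint would pass 70% of its speed; a pose out of reach is approached as far as the arm can. A call with a gripper value outside its range is refused whole. "grip" is the closure, from 0 (fully open) to 1 (shut), set as the call begins (left out, the last holds). The fingers move at their own pace and stop on an object; "grip_force" is the grip in N (left out, the last holds). Time passes only in rows, so rows that repeat a pose let the fingers close. It gives the time, the measured TCP pose, the force and the opening at its end, in the units of the state.
- bot.get_obs(): the state, without advancing time (a new reading comes with each control period).
- bot.capture(name): name is "side" or "top" or "wrist"; returns the picture (384x512x3 uint8, red, green, blue); there is no depth.
- bot.camera_params(name): a dict with "fov_y" (degrees; the focal length in pixels is half the picture's height over the tangent of half this angle, whatever the lens; pixels are square), "cx", "cy" (the principal point, pixels), "T" (4x4, takes a point from camera to world coordinates); the wrist camera has in their place "hand_eye" (4x4, takes a point from camera to tool coordinates, whose origin is the TCP and whose axes are the tool frame's). Camera axes: x right, y up, looking along -z (the intrinsics and any distortion apply to the point x, -y, -z); pixel columns grow to the right and rows downward; lengths in m; the calibration is good to about 2 mm. A picture is of the moment at which its call begins: read the wrist's pose just before it. camera_params takes no time and is no camera call.
- bot.finish_job(): hands the job in, once; it reports no verdict.
The state is a dict: "t": time; "qpos": joint angles; "joint_velocities": joint speeds; "tau": joint torques, N m; "tool_pos": TCP position; "eef_rot": TCP orientation; "force": force on the tool from outside, world axes, zero at the start; "torque": the same for the moment, N m; "finger_gap": finger opening in m.
Only numpy, scipy, OpenCV 4.12 (cv2) and the standard library are available. Lean on these libraries where they do the work, as an engineer would, in place of code of your own. Each camera call takes 0.05 s, during which the arm holds its last target. There are 200 camera calls.

## Task

Set the homogeniser control unit to speed five and switch it on. The round knob has no marks: turn it gently anticlockwise until it meets its end stop, without forcing the stop, then count five clicks clockwise from the resting place at that stop, let it settle there and let go. Only then flick the toggle switch over, away from the unit's front edge, as far as it goes, and leave the glassware, jar and tube rack where they stand.

Things in the scene. Friction and masses are not known exactly. Their poses are not given: they have to be found in the camera images.
- console: Fixed white box, the homogeniser's control unit, 220 (x) by 280 (y) by 85 mm high with a flat grey top; origin at the centre of its underside on the table, its front edge towards -x. The knob stands on the top at x -20, y +70 mm, the toggle at x -20, y -70 mm. Seen from above, clockwise is the knob's direction of increasing speed.
- knob_axis (a point): Centre of the flat top of the black round knob, on its vertical axis, 123 mm above the table; the point does not turn with it. The knob is a fluted cylinder, 41 mm across and 28 mm tall, on a skirt 52 mm wide and 8 mm high; no mark shows its angle. It rests in nine places, the start one unknown; the steps between them are 23 to 31 degrees, uneven: count clicks by feel.
- toggle_tip (a point): Centre of the 14 mm steel ball at the end of the toggle lever, 36 mm from its hinge, which lies 97 mm above the table on a black block 36 by 30 by 12 mm, axis along the unit's y. The ball is 129 mm above the table at either end of its swing, 133 mm in the middle, and travels 31 mm along the unit's +x.
- toggle (a joint): Angle of the toggle in rad: 0 = off, leaning 0.45 rad to the unit's front (-x); 0.9 = on, leaning as far to +x. It stays where it is left and takes 1 to 2 N at the ball.
- beaker: Loose empty glass beaker, bystander, 68 mm across and 90 mm high; origin at the centre of its underside.
- tuberack: Loose blue compartment rack, bystander, 80 by 150 by 45 mm; origin at the centre of its underside.
- reagent: Loose amber jar with a white cap, bystander, 60 mm across and 120 mm high; origin at the centre of its underside.
- knob_foot (a point): Centre of the knob's underside, 36 mm below its top. To turn out of a resting place takes 0.15 to 0.4 N m; the resistance then falls, and past halfway the knob is pulled into the next place. Let go well past halfway, it settles there. The one beside the anticlockwise end stop is number 0; the rigid stop is 7 degrees beyond it. Over 0.85 N m spoils the stop: 0.5 is enough; pads gripping with 30 N slip at 0.5 to 0.7.

How it is judged:
On the way, in this order (a step that is already met when the one before it is completed fails the run):
1. the knob is turned anticlockwise to its end stop or to the resting place beside it (contact force between console_c0 and anything else above 0.3 N), for 0.1 s.
2. the knob rests in the fifth click from the end stop and is let go (contact force between each of console_c5, console_c6 and anything else above 0.3 N and contact force between the fingers and console below 0.2 N), for 0.3 s.
3. the toggle is over on its far side (value of joint toggle above 0.8 rad), for 0.1 s.
At the end, for the whole second after the job is handed in: The knob rests in the fifth click clockwise from its end stop, the toggle is over on its far side (at least 0.8 of its 0.9 rad), and beaker, jar and tube rack stand within 20 mm of where they were (contact force between each of console_c5, console_c6 and anything else above 0.3 N and value of joint toggle above 0.8 rad and distance of each of beaker, tuberack, reagent from where it was at the start of the episode below 0.02 m); the robot touches nothing.
It fails at once if the end stop is pressed with more than 0.85 N m (25 N at its pin, 34 mm from the knob's axis) (contact force between console_c10 and anything else above 25 N).
It fails at once if the toggle is switched over while the knob is not in the fifth click (value of joint toggle above 0.45 rad and contact force between any of console_c0, console_c1, console_c2, console_c3, console_c4, console_c7, console_c8, console_c9 and anything else above 0.3 N).
It fails at once if the beaker, the jar or the tube rack is moved more than 20 mm (distance of any of beaker, tuberack, reagent from where it was at the start of the episode above 0.02 m).
It also fails if it takes over 72 s, if anything falls off the work surface, if the arm or the gripper's body presses on something with over 40 N, if the wrist force passes 120 N, or if a joint passes its speed limit or range.

## Working session

There is one attempt and no reset: what is moved stays moved. The work goes in short steps, Python scripts to look and compute and a tool call to move; the robot and the scene stay as the last step left them, time stands still between calls to the robot, and variables do not carry over. Pictures are saved under pics/ and viewed, about 8 in all and at most 12, crops included, and the job is handed in when it is done.

Besides the shell and the picture viewer there is one more tool, called after "Emit:" in YAML: its name, and indented under it one key for each argument. arm_command: Moves the arm, as the interface text tells. Its arguments: {"type":"object","properties":{"steps":{"type":"array"},"grip":{"type":"number"},"grip_force":{"type":"number"}},"required":["steps"]}

```bash
ls; mkdir -p pics; python3 - <<'E'
from plant import bot
import cv2,numpy as np
o=bot.get_obs();print(o)
for n in("top","side","wrist"):
    p=bot.camera_params(n);print(n,p)
ims=[bot.capture(n) for n in("top","side")]
for n,i in zip(("top","side"),ims): cv2.imwrite(f"pics/{n}0.png",i[:,:,::-1])
E
```

```text
pics
{'t': 0.0, 'qpos': array([-8.20374100e-01,  2.55758586e-01,  1.07016320e-01, -4.58985628e-04,
       -1.42390073e+00, -2.84619300e-01]), 'joint_velocities': array([ 1.95293378e-04,  1.49477105e-04,  1.16344922e-03,  5.47187496e-05,
       -1.15002994e-03,  2.45725587e-04]), 'tau': array([ 4.48828350e-04, -3.86630559e+01,  2.37934273e+01,  5.36513463e+00,
       -6.11022057e-03, -2.74903539e-05]), 'tool_pos': array([ 0.2468544 , -0.49091673,  0.21799677]), 'eef_rot': array([-0.16253125,  0.68820421,  0.16382487,  0.68783717]), 'force': array([0.06540852, 0.68441378, 0.63949925]), 'torque': array([0.01477839, 0.00862576, 0.09591024]), 'finger_gap': 0.08519861508959257}
top {'fov_y': 52.76662403412012, 'cx': 256.5904106436703, 'cy': 186.00158548800454, 'T': array([[-0.00994626,  0.99589922, -0.08992112,  0.51748712],
       [-0.99983226, -0.01128786, -0.0144236 ,  0.05587722],
       [-0.01537947,  0.08976258,  0.99584444,  1.06040077],
       [ 0.        ,  0.        ,  0.        ,  1.        ]])}
side {'fov_y': 57.46537175903159, 'cx': 263.34759149181605, 'cy': 191.16212760935534, 'T': array([[ 0.99192711,  0.08797806, -0.09132618,  0.55277317],
       [-0.12620906,  0.61493179, -0.77841517, -0.53827992],
       [-0.01232408,  0.7836573 ,  0.62107114,  0.60852387],
       [ 0.        ,  0.        ,  0.        ,  1.        ]])}
wrist {'fov_y': 59.3569031669212, 'cx': 255.80654743683746, 'cy': 192.34265119698088, 'hand_eye': array([[-9.43898701e-04,  3.20550146e-01, -9.47231077e-01,
        -1.55719388e-01],
       [ 9.99999367e-01,  8.83076245e-04, -6.97641685e-04,
         1.55896867e-03],
       [ 6.12848119e-04, -9.47231136e-01, -3.20550776e-01,
        -8.28188752e-02],
       [ 0.00000000e+00,  0.00000000e+00,  0.00000000e+00,
         1.00000000e+00]])}
```

View pics/top0.png

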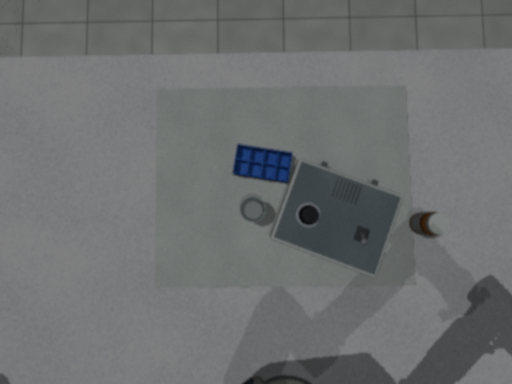

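View pics/side0.png

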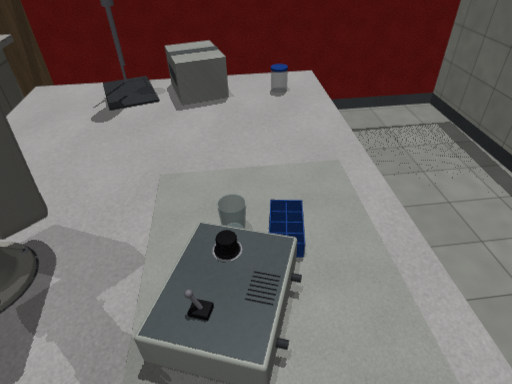

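```bash
cat > h.py <<'E'
import cv2,numpy as np
from plant import bot
from scipy.spatial.transform import Rotation as R
def ray(n,uv,obs=None):
    p=bot.camera_params(n); f=192/np.tan(np.radians(p['fov_y']/2))
    if n=='wrist':
        M=np.eye(4);M[:3,:3]=R.from_quat(obs['eef_rot']).as_matrix();M[:3,3]=obs['tool_pos'];T=M@p['hand_eye']
    else:T=p['T']
    d=np.array([(uv[0]-p['cx'])/f,-(uv[1]-p['cy'])/f,-1])
    return T[:3,3],T[:3,:3]@d
def onz(n,uv,z,obs=None):
    o,d=ray(n,uv,obs);return o+d*(z-o[2])/d[2]
def tri(a,b):
    (o1,d1),(o2,d2)=a,b
    s=np.linalg.lstsq(np.c_[d1,-d2],o2-o1,rcond=None)[0]
    return o1+d1*s[0],o2+d2*s[1]
E
python3 - <<'E'
from h import *
im=cv2.imread('pics/top0.png')
g=cv2.cvtColor(im,cv2.COLOR_BGR2GRAY)
c=[onz('top',p,.085) for p in((301,161),(401,196),(375,275),(272,238))]
print(np.round(c,4)); 
e=c[3]-c[2]; e2=c[0]-c[1]; print('yaw',[np.degrees(np.arctan2(-v[0],v[1])) for v in (e,e2)],[np.linalg.norm(v) for v in(e,e2,c[0]-c[3])])
m=(g<40).astype(np.uint8); m[300:]=0
n,l,s,cc=cv2.connectedComponentsWithStats(m)
for i in range(1,n):
    if s[i,4]>20: print(s[i],cc[i],onz('top',cc[i],.115))
im2=cv2.imread('pics/side0.png');m=(cv2.cvtColor(im2,cv2.COLOR_BGR2GRAY)<32).astype(np.uint8)
m[:220]=0;m[:,:140]=0
n,l,s,cc=cv2.connectedComponentsWithStats(m)
for i in range(1,n):
    if s[i,4]>20: print('side',s[i],cc[i],onz('side',cc[i],.11))
print('tip side',onz('side',(189,294),.129))
for p in((252,210),(428,224),(263,163)):print(onz('top',p,.05 ))
cv2.imwrite('pics/c.png',np.hstack([cv2.resize(im[150:290,225:405],(400,311),interpolation=3),cv2.resize(im2[215:355,140:320],(400,311),interpolation=3)]))
E
```

```text
[[ 0.6681 -0.0435  0.085 ]
 [ 0.5763 -0.2923  0.085 ]
 [ 0.3817 -0.22    0.085 ]
 [ 0.4747  0.0328  0.085 ]]
yaw [np.float64(-20.18204221392682), np.float64(-20.254751397119797)] [np.float64(0.2693521186474377), np.float64(0.26518855282126413), np.float64(0.20788165802249697)]
[234 146  57  35 699] [259.41201717 161.34477825] [0.66383566 0.06200271 0.115     ]
[299 206  19  18 271] [308.22140221 214.63099631] [ 0.53154032 -0.05528021  0.115     ]
[419 214  12  21 125] [423.648 224.216] [ 0.50561929 -0.3329895   0.115     ]
[357 228  12  10  43] [363.48837209 231.55813953] [ 0.48938607 -0.18768835  0.115     ]
side [270 223  16   9 129] [277.3875969  227.05426357] [ 0.63947972 -0.03374935  0.11      ]
side [287 223  16   9 132] [294.72727273 227.06818182] [ 0.6742484 -0.0386615  0.11     ]
side [215 230  25  29 566] [226.33038869 244.85865724] [ 0.53457759 -0.06835547  0.11      ]
side [288 234  16   9  59] [297.89830508 237.05084746] [ 0.67493842 -0.06697127  0.11      ]
side [297 244   7  12  73] [299.89041096 249.67123288] [ 0.67198313 -0.09982427  0.11      ]
side [188 300  25  21 328] [200.73780488 310.73170732] [ 0.4875121  -0.20588152  0.11      ]
tip side [ 0.47078774 -0.18529589  0.129     ]
[0.5460386  0.08310544 0.05      ]
[ 0.50524833 -0.3709113   0.05      ]
[0.66937735 0.05301775 0.05      ]
```

View pics/c.png

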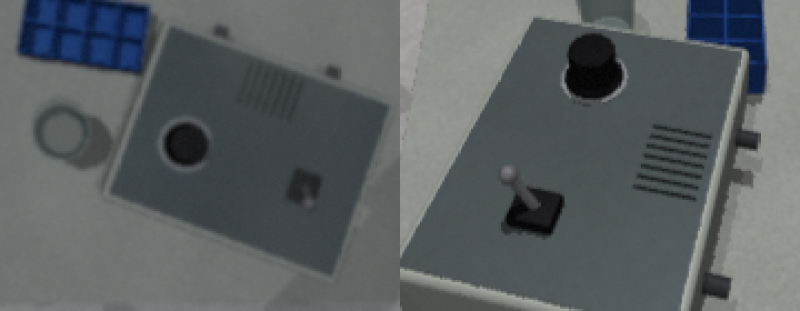

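```bash
cat >> h.py <<'E'
def go(p,yaw=None):
    """tool-axis shift to world p, and wx (deg) to bring tool y to world heading yaw (deg)"""
    o=bot.get_obs();M=R.from_quat(o['eef_rot']).as_matrix()
    print('t',o['t'],'pos',o['tool_pos'].round(4),'q',o['qpos'].round(3),'F',o['force'].round(2),'T',o['torque'].round(3),'gap',round(o['finger_gap'],4))
    h=np.degrees(np.arctan2(M[1,1],M[0,1]));print('x axis',M[:,0].round(4),'heading y',h.round(2))
    if p is not None: print('shift tool',(M.T@(np.array(p)-o['tool_pos'])).round(4))
    if yaw is not None: print('wx',(-(yaw-h)+180)%360-180)
E
python3 -c "
from h import *
go([.531,-.057,.22],0)"
```

```text
t 0.1 pos [ 0.2469 -0.491   0.2181] q [-0.82   0.256  0.107 -0.    -1.424 -0.285] F [-0.92  0.67 -0.09] T [-0.01   0.003 -0.014] gap 0.0856
x axis [-9.0e-04  1.5e-03 -1.0e+00] heading y 116.68
shift tool [-0.0015  0.2602  0.4488]
wx 116.68307822452789
```

Emit:
arm_command:
  steps:
    - {"wx":10}

```text
invalid input
```

```bash
python3 -c "
from h import *
go([.531,-.057,.22],0)"
```

```text
t 0.1 pos [ 0.2469 -0.491   0.2181] q [-0.82   0.256  0.107 -0.    -1.424 -0.285] F [-0.92  0.67 -0.09] T [-0.01   0.003 -0.014] gap 0.0856
x axis [-9.0e-04  1.5e-03 -1.0e+00] heading y 116.68
shift tool [-0.0015  0.2602  0.4488]
wx 116.68307822452789
```

Emit:
arm_command:
  steps:
    - {"dx":0,"dy":0.02,"dz":0.035,"wx":8,"wy":0,"wz":0}
    - {"dx":0,"dy":0.043,"dz":0.075,"wx":17,"wy":0,"wz":0}
    - {"dx":0,"dy":0.066,"dz":0.115,"wx":26,"wy":0,"wz":0}
    - {"dx":0,"dy":0.089,"dz":0.155,"wx":35,"wy":0,"wz":0}
    - {"dx":0,"dy":0.112,"dz":0.195,"wx":44,"wy":0,"wz":0}
    - {"dx":0,"dy":0.135,"dz":0.235,"wx":53,"wy":0,"wz":0}
    - {"dx":0,"dy":0.158,"dz":0.275,"wx":62,"wy":0,"wz":0}
    - {"dx":0,"dy":0.181,"dz":0.315,"wx":71,"wy":0,"wz":0}
    - {"dx":0,"dy":0.204,"dz":0.355,"wx":80,"wy":0,"wz":0}
    - {"dx":0,"dy":0.227,"dz":0.395,"wx":89,"wy":0,"wz":0}
    - {"dx":0,"dy":0.25,"dz":0.43,"wx":97,"wy":0,"wz":0}
    - {"dx":0,"dy":0.26,"dz":0.449,"wx":103,"wy":0,"wz":0}
  grip: 0
  grip_force: 30

```text
t: 1.6
tool_pos: [0.5331, -0.0629, 0.2181]
eef_rot: [0.435, 0.562, -0.431, 0.556]
force: [0.4, -0.6, 0.5]
finger_gap: 0.0852
```

Emit:
arm_command:
  steps:
    - {"dx":0,"dy":0,"dz":0,"wx":0,"wy":0,"wz":0}
    - {"dx":0,"dy":0,"dz":0,"wx":0,"wy":0,"wz":0}
    - {"dx":0,"dy":0,"dz":0,"wx":0,"wy":0,"wz":0}

```text
t: 1.98
tool_pos: [0.5322, -0.0657, 0.2189]
eef_rot: [0.436, 0.561, -0.432, 0.556]
force: [-0.5, -0.4, 0.1]
finger_gap: 0.0856
```

```bash
python3 - <<'E'
from h import *
go([.531,-.057,.22],13.5)
o=bot.get_obs();im=bot.capture('wrist');cv2.imwrite('pics/w1.png',im[:,:,::-1])
g=cv2.cvtColor(im,cv2.COLOR_RGB2GRAY);m=(g<40).astype(np.uint8)
n,l,s,cc=cv2.connectedComponentsWithStats(m)
for i in range(1,n):
    if s[i,4]>100: print(s[i],cc[i],onz('wrist',cc[i],.11,o))
E
```

```text
t 1.975 pos [ 0.5322 -0.0657  0.2189] q [ 0.162  0.23   0.078 -0.01  -1.419 -3.053] F [-0.54 -0.41  0.09] T [ 0.007  0.045 -0.03 ] gap 0.0856
x axis [-0.0014  0.0093 -1.    ] heading y 14.28
shift tool [-0.001   0.001  -0.0087]
wx 0.7784653284337537
[ 349    0   84  137 1917] [390.20448618  65.36306729] [0.60450806 0.05000744 0.11      ]
[ 411    0  101  166 4595] [463.13057671  68.39586507] [0.65760875 0.06131938 0.11      ]
[417  29  35  50 783] [433.32183908  52.12132822] [0.63170148 0.06625026 0.11      ]
[398  68  32  47 620] [412.77741935  91.28064516] [0.62774419 0.03699593 0.11      ]
[379 106  30  44 508] [393.45669291 129.01574803] [0.62402391 0.00691771 0.11      ]
[ 232  143   57   63 2588] [260.57264297 174.49072643] [ 0.53261347 -0.05415996  0.11      ]
[    0   258   201   126 11984] [ 95.62466622 338.34704606] [ 0.41923798 -0.25163371  0.11      ]
[353 295  36  15 305] [370.11147541 302.67868852] [ 0.66199725 -0.14831875  0.11      ]
[ 354  330  158   54 4216] [453.20896584 367.07424099] [ 0.76884154 -0.19941152  0.11      ]
[ 178  367  110   17 1175] [229.08       376.74723404] [ 0.55464348 -0.2663624   0.11      ]
```

View pics/w1.png

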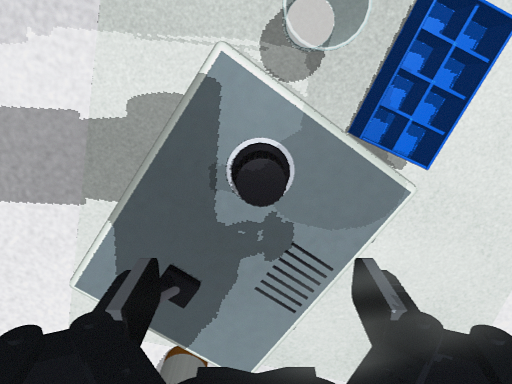

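```bash
python3 - <<'E'
from h import *
o=bot.get_obs()
for uv,z in(((260.5,173),.09),((260.5,180),.123),((232,176),.123),((289,176),.123),((260.5,206),.123)): print(uv,onz('wrist',uv,z,o).round(4))
im=cv2.imread('pics/w1.png');c=cv2.resize(im[120:220,210:310],(600,600),interpolation=2)
c=cv2.convertScaleAbs(c,alpha=2.5,beta=0);cv2.imwrite('pics/w1c.png',c)
E
```

```text
(260.5, 173) [ 0.534 -0.058  0.09 ]
(260.5, 180) [ 0.5327 -0.0551  0.123 ]
(232, 176) [ 0.5105 -0.0574  0.123 ]
(289, 176) [ 0.5534 -0.0466  0.123 ]
(260.5, 206) [ 0.5381 -0.076   0.123 ]
```

View pics/w1c.png

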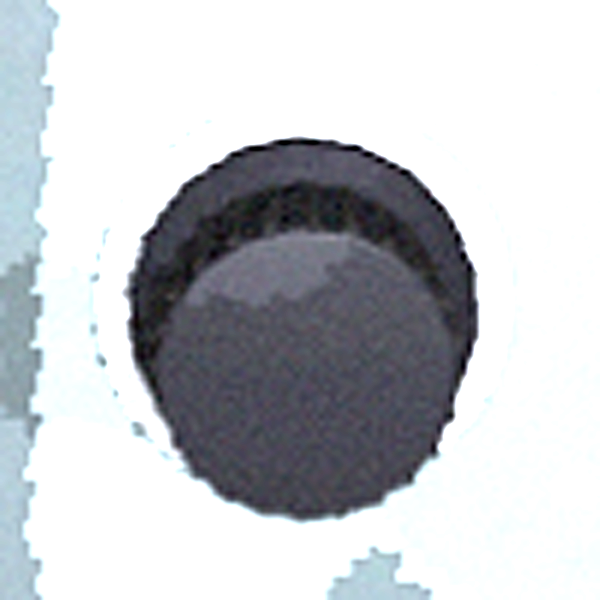

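Emit:
arm_command:
  steps:
    - {"dx":0,"dy":0,"dz":-0.008,"wx":-8,"wy":0,"wz":0}
    - {"dx":0,"dy":0,"dz":-0.008,"wx":-16,"wy":0,"wz":0}
    - {"dx":0,"dy":0,"dz":-0.008,"wx":-16,"wy":0,"wz":0}
    - {"dx":0,"dy":0,"dz":-0.008,"wx":-16,"wy":0,"wz":0}

```text
t: 2.52
tool_pos: [0.5306, -0.0576, 0.219]
eef_rot: [0.355, 0.615, -0.35, 0.611]
force: [-0.6, 0.1, -0.1]
finger_gap: 0.0855
```

```bash
python3 -c "
from h import *
go([.531,-.057,.22],30)"
```

```text
t 2.525 pos [ 0.5306 -0.0576  0.219 ] q [ 0.178  0.224  0.072 -0.01  -1.418 -2.792] F [-0.57  0.07 -0.08] T [-0.039 -0.003 -0.01 ] gap 0.0855
x axis [-0.0013  0.0094 -1.    ] heading y 30.17
shift tool [-0.001   0.0007 -0.0003]
wx 0.16804670753708706
```

Emit:
arm_command:
  steps:
    - {"dx":0.03,"dy":0.0024,"dz":0.001,"wx":0,"wy":-0.5,"wz":-0.2}
    - {"dx":0.06,"dy":0.0024,"dz":0.001,"wx":0,"wy":-0.5,"wz":-0.2}
    - {"dx":0.085,"dy":0.0024,"dz":0.001,"wx":0,"wy":-0.5,"wz":-0.2}
    - {"dx":0.1,"dy":0.0024,"dz":0.001,"wx":0,"wy":-0.5,"wz":-0.2}
    - {"dx":0.112,"dy":0.0024,"dz":0.001,"wx":0,"wy":-0.5,"wz":-0.2}
    - {"dx":0.112,"dy":0.0024,"dz":0.001,"wx":0,"wy":-0.5,"wz":-0.2}
    - {"dx":0.112,"dy":0.0024,"dz":0.001,"wx":0,"wy":-0.5,"wz":-0.2}

```text
t: 3.4
tool_pos: [0.5338, -0.056, 0.1077]
eef_rot: [0.352, 0.613, -0.351, 0.614]
force: [-0.1, -0.6, 1.1]
finger_gap: 0.0852
```

```bash
python3 -c "
from h import *
go([.5332,-.0572,.107],30)"
```

```text
t 3.4 pos [ 0.5338 -0.056   0.1077] q [ 0.188  0.289 -0.136  0.    -1.145 -2.8  ] F [-0.13 -0.58  1.08] T [0.008 0.03  0.048] gap 0.0852
x axis [ 0.0015 -0.     -1.    ] heading y 30.35
shift tool [ 0.0007 -0.0011  0.0008]
wx 0.34656731934120444
```

Close on the knob, with a small centring shift.

Emit:
arm_command:
  steps:
    - {"dx":0.0005,"dy":-0.001,"dz":0.001,"wx":0,"wy":0,"wz":0}
    - {"dx":0.0005,"dy":-0.001,"dz":0.001,"wx":0,"wy":0,"wz":0}
    - {"dx":0.0005,"dy":-0.001,"dz":0.001,"wx":0,"wy":0,"wz":0}
    - {"dx":0.0005,"dy":-0.001,"dz":0.001,"wx":0,"wy":0,"wz":0}
    - {"dx":0.0005,"dy":-0.001,"dz":0.001,"wx":0,"wy":0,"wz":0}
    - {"dx":0.0005,"dy":-0.001,"dz":0.001,"wx":0,"wy":0,"wz":0}
    - {"dx":0.0005,"dy":-0.001,"dz":0.001,"wx":0,"wy":0,"wz":0}
    - {"dx":0.0005,"dy":-0.001,"dz":0.001,"wx":0,"wy":0,"wz":0}
  grip: 1
  grip_force: 30

```text
t: 4.4
tool_pos: [0.5337, -0.057, 0.1072]
eef_rot: [0.352, 0.613, -0.351, 0.614]
force: [0.9, 2.6, 5.4]
finger_gap: 0.0378
```

```bash
python3 -c "
from h import *
go([.5332,-.0572,.107],30);print(bot.get_obs()['tau'])"
```

```text
t 4.4 pos [ 0.5337 -0.057   0.1072] q [ 0.185  0.289 -0.138 -0.    -1.142 -2.797] F [0.86 2.62 5.45] T [ 1.09  -0.301  0.048] gap 0.0378
x axis [ 2.2e-03  4.0e-04 -1.0e+00] heading y 30.37
shift tool [ 0.0002 -0.0005 -0.0001]
wx 0.37133929810022437
[-1.63278691e+00 -3.57060850e+01  1.90820825e+01  4.98007804e+00
 -5.66087868e-01  4.17418341e-03]
```

```bash
cat > s.py <<'E'
from h import *
o=bot.get_obs();M=R.from_quat(o['eef_rot']).as_matrix()
print(round(o['t'],2),'head',np.degrees(np.arctan2(M[1,1],M[0,1])).round(2),'Tz',o['torque'][2].round(3),'tau6',o['tau'][5].round(3),'q6',o['qpos'][5].round(3),'gap',round(o['finger_gap'],4),'pos',o['tool_pos'].round(4),'F',o['force'].round(1))
E
python3 s.py
```

```text
4.4 head 30.37 Tz 0.048 tau6 0.004 q6 -2.797 gap 0.0378 pos [ 0.5337 -0.057   0.1072] F [0.9 2.6 5.4]
```

Emit:
arm_command:
  steps:
    - {"dx":0,"dy":0,"dz":0,"wx":-2.5,"wy":0,"wz":0}
    - {"dx":0,"dy":0,"dz":0,"wx":-5,"wy":0,"wz":0}

```text
t: 4.65
tool_pos: [0.5334, -0.057, 0.1072]
eef_rot: [0.325, 0.628, -0.324, 0.629]
force: [-1.0, 3.3, 6.2]
finger_gap: 0.0377
```

```bash
python3 s.py
```

```text
4.65 head 35.41 Tz -0.336 tau6 -0.14 q6 -2.709 gap 0.0377 pos [ 0.5334 -0.057   0.1072] F [-1.   3.3  6.2]
```

Emit:
arm_command:
  steps:
    - {"dx":0,"dy":0,"dz":0,"wx":-2.5,"wy":0,"wz":0}
    - {"dx":0,"dy":0,"dz":0,"wx":-5,"wy":0,"wz":0}

```text
t: 4.9
tool_pos: [0.5334, -0.0571, 0.1072]
eef_rot: [0.297, 0.642, -0.296, 0.642]
force: [-0.1, 2.2, 6.3]
finger_gap: 0.0374
```

```bash
python3 s.py
```

```text
4.9 head 40.43 Tz -0.101 tau6 -0.368 q6 -2.621 gap 0.0374 pos [ 0.5334 -0.0571  0.1072] F [-0.1  2.2  6.3]
```

Emit:
arm_command:
  steps:
    - {"dx":0,"dy":0,"dz":0,"wx":-2.5,"wy":0,"wz":0}
    - {"dx":0,"dy":0,"dz":0,"wx":-5,"wy":0,"wz":0}

```text
t: 5.15
tool_pos: [0.5333, -0.0572, 0.1072]
eef_rot: [0.268, 0.654, -0.268, 0.655]
force: [0.7, 2.3, 6.0]
finger_gap: 0.0379
```

```bash
python3 s.py
```

```text
5.15 head 45.45 Tz -0.001 tau6 -0.467 q6 -2.534 gap 0.0379 pos [ 0.5333 -0.0572  0.1072] F [0.7 2.3 6. ]
```

Emit:
arm_command:
  steps:
    - {"dx":0,"dy":0,"dz":0,"wx":-2.5,"wy":0,"wz":0}
    - {"dx":0,"dy":0,"dz":0,"wx":-5,"wy":0,"wz":0}

```text
t: 5.4
tool_pos: [0.5333, -0.0573, 0.1072]
eef_rot: [0.239, 0.665, -0.239, 0.666]
force: [0.1, 2.9, 6.0]
finger_gap: 0.038
```

```bash
python3 s.py
```

```text
5.4 head 50.47 Tz 0.154 tau6 -0.588 q6 -2.446 gap 0.038 pos [ 0.5333 -0.0573  0.1072] F [0.1 2.9 6. ]
```

Emit:
arm_command:
  steps:
    - {"dx":0,"dy":0,"dz":0,"wx":-2.5,"wy":0,"wz":0}
    - {"dx":0,"dy":0,"dz":0,"wx":-5,"wy":0,"wz":0}

```text
t: 5.65
tool_pos: [0.533, -0.0574, 0.1072]
eef_rot: [0.21, 0.675, -0.21, 0.676]
force: [-0.8, 0.8, 7.5]
finger_gap: 0.0375
```

```bash
python3 s.py
```

```text
5.65 head 55.44 Tz -0.135 tau6 -0.335 q6 -2.359 gap 0.0375 pos [ 0.533  -0.0574  0.1072] F [-0.8  0.8  7.5]
```

Emit:
arm_command:
  steps:
    - {"dx":0,"dy":0,"dz":0,"wx":-2.5,"wy":0,"wz":0}
    - {"dx":0,"dy":0,"dz":0,"wx":-5,"wy":0,"wz":0}

```text
t: 5.9
tool_pos: [0.5328, -0.0575, 0.1071]
eef_rot: [0.181, 0.683, -0.181, 0.684]
force: [-0.8, 1.0, 7.1]
finger_gap: 0.0376
```

```bash
python3 s.py
```

```text
5.9 head 60.41 Tz -0.218 tau6 -0.234 q6 -2.272 gap 0.0376 pos [ 0.5328 -0.0575  0.1071] F [-0.8  1.   7.1]
```

Emit:
arm_command:
  steps:
    - {"dx":0,"dy":0,"dz":0,"wx":-2.5,"wy":0,"wz":0}
    - {"dx":0,"dy":0,"dz":0,"wx":-5,"wy":0,"wz":0}

```text
t: 6.15
tool_pos: [0.5329, -0.0576, 0.1072]
eef_rot: [0.15, 0.691, -0.151, 0.691]
force: [-1.0, 1.9, 6.4]
finger_gap: 0.0376
```

```bash
python3 s.py
```

```text
6.15 head 65.44 Tz -0.09 tau6 -0.414 q6 -2.185 gap 0.0376 pos [ 0.5329 -0.0576  0.1072] F [-1.   1.9  6.4]
```

Emit:
arm_command:
  steps:
    - {"dx":0,"dy":0,"dz":0,"wx":-2.5,"wy":0,"wz":0}
    - {"dx":0,"dy":0,"dz":0,"wx":-5,"wy":0,"wz":0}

```text
t: 6.4
tool_pos: [0.5328, -0.0577, 0.1071]
eef_rot: [0.12, 0.697, -0.12, 0.697]
force: [-1.6, 1.5, 7.3]
finger_gap: 0.0377
```

```bash
python3 s.py
```

```text
6.4 head 70.45 Tz 0.05 tau6 -0.519 q6 -2.097 gap 0.0377 pos [ 0.5328 -0.0577  0.1071] F [-1.6  1.5  7.3]
```

Emit:
arm_command:
  steps:
    - {"dx":0,"dy":0,"dz":0,"wx":-2.5,"wy":0,"wz":0}
    - {"dx":0,"dy":0,"dz":0,"wx":-5,"wy":0,"wz":0}

```text
t: 6.65
tool_pos: [0.5329, -0.0579, 0.1072]
eef_rot: [0.089, 0.701, -0.09, 0.702]
force: [-1.8, 0.1, 6.2]
finger_gap: 0.0381
```

```bash
python3 s.py
```

```text
6.65 head 75.47 Tz 0.065 tau6 -0.595 q6 -2.01 gap 0.0381 pos [ 0.5329 -0.0579  0.1072] F [-1.8  0.1  6.2]
```

Emit:
arm_command:
  steps:
    - {"dx":0,"dy":0,"dz":0,"wx":-2,"wy":0,"wz":0}
    - {"dx":0,"dy":0,"dz":0,"wx":-4,"wy":0,"wz":0}

```text
t: 6.9
tool_pos: [0.5327, -0.058, 0.1072]
eef_rot: [0.065, 0.704, -0.066, 0.704]
force: [-1.3, -0.3, 7.3]
finger_gap: 0.0375
```

```bash
python3 s.py
```

```text
6.9 head 79.42 Tz -0.164 tau6 -0.207 q6 -1.941 gap 0.0375 pos [ 0.5327 -0.058   0.1072] F [-1.3 -0.3  7.3]
```

Emit:
arm_command:
  steps:
    - {"dx":0,"dy":0,"dz":0,"wx":-2,"wy":0,"wz":0}
    - {"dx":0,"dy":0,"dz":0,"wx":-3,"wy":0,"wz":0}

```text
t: 7.15
tool_pos: [0.5325, -0.0582, 0.1071]
eef_rot: [0.047, 0.706, -0.047, 0.706]
force: [-3.2, -0.2, 6.8]
finger_gap: 0.0377
```

```bash
python3 s.py
```

```text
7.15 head 82.37 Tz -0.314 tau6 0.117 q6 -1.889 gap 0.0377 pos [ 0.5325 -0.0582  0.1071] F [-3.2 -0.2  6.8]
```

Emit:
arm_command:
  steps:
    - {"dx":0,"dy":0,"dz":0,"wx":-1,"wy":0,"wz":0}
    - {"dx":0,"dy":0,"dz":0,"wx":-2,"wy":0,"wz":0}

```text
t: 7.4
tool_pos: [0.5326, -0.0582, 0.1071]
eef_rot: [0.034, 0.706, -0.035, 0.706]
force: [-2.1, -0.8, 7.4]
finger_gap: 0.0375
```

```bash
python3 s.py
```

```text
7.4 head 84.37 Tz -0.184 tau6 -0.03 q6 -1.854 gap 0.0375 pos [ 0.5326 -0.0582  0.1071] F [-2.1 -0.8  7.4]
```

Emit:
arm_command:
  steps:
    - {"dx":0,"dy":0,"dz":0,"wx":-1,"wy":0,"wz":0}
    - {"dx":0,"dy":0,"dz":0,"wx":-2,"wy":0,"wz":0}

```text
t: 7.65
tool_pos: [0.5326, -0.0582, 0.1071]
eef_rot: [0.022, 0.707, -0.023, 0.707]
force: [-1.0, -1.3, 6.8]
finger_gap: 0.038
```

```bash
python3 s.py
```

```text
7.65 head 86.38 Tz -0.095 tau6 -0.085 q6 -1.819 gap 0.038 pos [ 0.5326 -0.0582  0.1071] F [-1.  -1.3  6.8]
```

Emit:
arm_command:
  steps:
    - {"dx":0,"dy":0,"dz":0,"wx":-4,"wy":0,"wz":0}
    - {"dx":0,"dy":0,"dz":0,"wx":-8,"wy":0,"wz":0}

```text
t: 7.9
tool_pos: [0.5326, -0.0584, 0.1071]
eef_rot: [-0.028, 0.707, 0.027, 0.707]
force: [-1.4, -1.4, 5.8]
finger_gap: 0.038
```

```bash
python3 s.py
```

```text
7.9 head 94.5 Tz -0.001 tau6 -0.773 q6 -1.678 gap 0.038 pos [ 0.5326 -0.0584  0.1071] F [-1.4 -1.4  5.8]
```

Emit:
arm_command:
  steps:
    - {"dx":0,"dy":0,"dz":0,"wx":-2,"wy":0,"wz":0}
    - {"dx":0,"dy":0,"dz":0,"wx":-4,"wy":0,"wz":0}

```text
t: 8.15
tool_pos: [0.5328, -0.0585, 0.1072]
eef_rot: [-0.053, 0.705, 0.051, 0.705]
force: [-0.7, -1.3, 5.5]
finger_gap: 0.0378
```

```bash
python3 s.py
```

```text
8.15 head 98.45 Tz 0.142 tau6 -0.528 q6 -1.609 gap 0.0378 pos [ 0.5328 -0.0585  0.1072] F [-0.7 -1.3  5.5]
```

Emit:
arm_command:
  steps:
    - {"dx":0,"dy":0,"dz":0,"wx":-2,"wy":0,"wz":0}
    - {"dx":0,"dy":0,"dz":0,"wx":-4,"wy":0,"wz":0}

```text
t: 8.4
tool_pos: [0.5326, -0.0587, 0.1072]
eef_rot: [-0.077, 0.703, 0.076, 0.703]
force: [-1.3, -2.9, 6.7]
finger_gap: 0.0379
```

```bash
python3 s.py
```

```text
8.4 head 102.43 Tz -0.135 tau6 -0.265 q6 -1.539 gap 0.0379 pos [ 0.5326 -0.0587  0.1072] F [-1.3 -2.9  6.7]
```

Emit:
arm_command:
  steps:
    - {"dx":0,"dy":0,"dz":0,"wx":-1.5,"wy":0,"wz":0}
    - {"dx":0,"dy":0,"dz":0,"wx":-3,"wy":0,"wz":0}

```text
t: 8.65
tool_pos: [0.5325, -0.0588, 0.1072]
eef_rot: [-0.095, 0.701, 0.094, 0.701]
force: [-1.7, -2.4, 6.2]
finger_gap: 0.0382
```

```bash
python3 s.py
```

```text
8.65 head 105.38 Tz -0.243 tau6 -0.003 q6 -1.487 gap 0.0382 pos [ 0.5325 -0.0588  0.1072] F [-1.7 -2.4  6.2]
```

Emit:
arm_command:
  steps:
    - {"dx":0,"dy":0,"dz":0,"wx":-1,"wy":0,"wz":0}
    - {"dx":0,"dy":0,"dz":0,"wx":-2,"wy":0,"wz":0}

```text
t: 8.9
tool_pos: [0.5325, -0.0589, 0.1072]
eef_rot: [-0.108, 0.699, 0.106, 0.699]
force: [-0.8, -2.8, 6.3]
finger_gap: 0.0377
```

```bash
python3 s.py
```

```text
8.9 head 107.36 Tz -0.245 tau6 0.016 q6 -1.453 gap 0.0377 pos [ 0.5325 -0.0589  0.1072] F [-0.8 -2.8  6.3]
```

Emit:
arm_command:
  steps:
    - {"dx":0,"dy":0,"dz":0,"wx":-1,"wy":0,"wz":0}
    - {"dx":0,"dy":0,"dz":0,"wx":-2,"wy":0,"wz":0}

```text
t: 9.15
tool_pos: [0.5326, -0.0589, 0.1072]
eef_rot: [-0.12, 0.697, 0.118, 0.697]
force: [-0.2, -2.9, 7.1]
finger_gap: 0.0377
```

```bash
python3 s.py
```

```text
9.15 head 109.38 Tz -0.148 tau6 -0.049 q6 -1.418 gap 0.0377 pos [ 0.5326 -0.0589  0.1072] F [-0.2 -2.9  7.1]
```

Emit:
arm_command:
  steps:
    - {"dx":0,"dy":0,"dz":0,"wx":-1,"wy":0,"wz":0}
    - {"dx":0,"dy":0,"dz":0,"wx":-2,"wy":0,"wz":0}

```text
t: 9.4
tool_pos: [0.5325, -0.0591, 0.1071]
eef_rot: [-0.132, 0.695, 0.13, 0.695]
force: [-0.2, -4.5, 6.0]
finger_gap: 0.0373
```

```bash
python3 s.py
```

```text
9.4 head 111.35 Tz -0.394 tau6 0.223 q6 -1.383 gap 0.0373 pos [ 0.5325 -0.0591  0.1071] F [-0.2 -4.5  6. ]
```

Emit:
arm_command:
  steps:
    - {"dx":0,"dy":0,"dz":0,"wx":-1,"wy":0,"wz":0}
    - {"dx":0,"dy":0,"dz":0,"wx":-1,"wy":0,"wz":0}

```text
t: 9.65
tool_pos: [0.5325, -0.0592, 0.1072]
eef_rot: [-0.138, 0.694, 0.136, 0.693]
force: [-0.5, -4.3, 6.6]
finger_gap: 0.0374
```

```bash
python3 s.py
```

```text
9.65 head 112.3 Tz -0.521 tau6 0.572 q6 -1.366 gap 0.0374 pos [ 0.5325 -0.0592  0.1072] F [-0.5 -4.3  6.6]
```

Emit:
arm_command:
  steps:
    - {"dx":0,"dy":0,"dz":0,"wx":-1,"wy":0,"wz":0}
    - {"dx":0,"dy":0,"dz":0,"wx":-1,"wy":0,"wz":0}

```text
t: 9.9
tool_pos: [0.5323, -0.0593, 0.1071]
eef_rot: [-0.144, 0.693, 0.142, 0.692]
force: [-1.4, -4.8, 6.9]
finger_gap: 0.0377
```

```bash
python3 s.py
```

```text
9.9 head 113.28 Tz -0.584 tau6 0.689 q6 -1.349 gap 0.0377 pos [ 0.5323 -0.0593  0.1071] F [-1.4 -4.8  6.9]
```

Emit:
arm_command:
  steps:
    - {"dx":0,"dy":0,"dz":0,"wx":2,"wy":0,"wz":0}
    - {"dx":0,"dy":0,"dz":0,"wx":4,"wy":0,"wz":0}
    - {"dx":0,"dy":0,"dz":0,"wx":6,"wy":0,"wz":0}
    - {"dx":0,"dy":0,"dz":0,"wx":6,"wy":0,"wz":0}

```text
t: 10.4
tool_pos: [0.5326, -0.0589, 0.1072]
eef_rot: [-0.107, 0.699, 0.106, 0.699]
force: [-0.6, -3.2, 6.6]
finger_gap: 0.0373
```

```bash
python3 s.py
```

```text
10.4 head 107.32 Tz -0.171 tau6 0.03 q6 -1.454 gap 0.0373 pos [ 0.5326 -0.0589  0.1072] F [-0.6 -3.2  6.6]
```

Emit:
arm_command:
  steps:
    - {"dx":0,"dy":0,"dz":0,"wx":2,"wy":0,"wz":0}
    - {"dx":0,"dy":0,"dz":0,"wx":2,"wy":0,"wz":0}

```text
t: 10.65
tool_pos: [0.5325, -0.0589, 0.1071]
eef_rot: [-0.095, 0.701, 0.093, 0.701]
force: [-1.5, -3.0, 6.1]
finger_gap: 0.0381
```

```bash
python3 s.py
```

```text
10.65 head 105.3 Tz -0.265 tau6 0.145 q6 -1.489 gap 0.0381 pos [ 0.5325 -0.0589  0.1071] F [-1.5 -3.   6.1]
```

Emit:
arm_command:
  steps:
    - {"dx":0,"dy":0,"dz":0,"wx":2,"wy":0,"wz":0}
    - {"dx":0,"dy":0,"dz":0,"wx":4,"wy":0,"wz":0}
    - {"dx":0,"dy":0,"dz":0,"wx":4,"wy":0,"wz":0}

```text
t: 11.02
tool_pos: [0.5326, -0.0586, 0.1072]
eef_rot: [-0.071, 0.704, 0.069, 0.704]
force: [-0.8, -1.9, 6.5]
finger_gap: 0.038
```

```bash
python3 s.py
```

```text
11.03 head 101.34 Tz -0.021 tau6 -0.143 q6 -1.558 gap 0.038 pos [ 0.5326 -0.0586  0.1072] F [-0.8 -1.9  6.5]
```

Emit:
arm_command:
  steps:
    - {"dx":0,"dy":0,"dz":0,"wx":0,"wy":0,"wz":0}
    - {"dx":0,"dy":0,"dz":0,"wx":0,"wy":0,"wz":0}
    - {"dx":0,"dy":0,"dz":0,"wx":0,"wy":0,"wz":0}
    - {"dx":0,"dy":0,"dz":0,"wx":0,"wy":0,"wz":0}
    - {"dx":0,"dy":0,"dz":0,"wx":0,"wy":0,"wz":0}
    - {"dx":0,"dy":0,"dz":0,"wx":0,"wy":0,"wz":0}
  grip: 0

```text
t: 11.78
tool_pos: [0.5327, -0.0573, 0.1063]
eef_rot: [-0.07, 0.704, 0.07, 0.704]
force: [0.7, 1.2, -0.2]
finger_gap: 0.0857
```

```bash
python3 s.py; python3 -c "
from h import *
go([.5332,-.0572,.107],190)"
```

```text
11.78 head 101.35 Tz -0.016 tau6 0.0 q6 -1.558 gap 0.0857 pos [ 0.5327 -0.0573  0.1063] F [ 0.7  1.2 -0.2]
t 11.775 pos [ 0.5327 -0.0573  0.1063] q [ 0.185  0.289 -0.139 -0.    -1.143 -1.558] F [ 0.71  1.19 -0.17] T [-0.015 -0.019 -0.016] gap 0.0857
x axis [-1.e-04  0.e+00 -1.e+00] heading y 101.35
shift tool [-0.0007  0.      0.0005]
wx -88.64542248358943
```

Emit:
arm_command:
  steps:
    - {"dx":0,"dy":0,"dz":0,"wx":-10,"wy":0,"wz":0}
    - {"dx":0,"dy":0,"dz":0,"wx":-20,"wy":0,"wz":0}
    - {"dx":0,"dy":0,"dz":0,"wx":-30,"wy":0,"wz":0}
    - {"dx":0,"dy":0,"dz":0,"wx":-40,"wy":0,"wz":0}
    - {"dx":0,"dy":0,"dz":0,"wx":-50,"wy":0,"wz":0}
    - {"dx":0,"dy":0,"dz":0,"wx":-60,"wy":0,"wz":0}
    - {"dx":0,"dy":0,"dz":0,"wx":-70,"wy":0,"wz":0}
    - {"dx":0,"dy":0,"dz":0,"wx":-80,"wy":0,"wz":0}
    - {"dx":0,"dy":0,"dz":0,"wx":-88,"wy":0,"wz":0}
    - {"dx":0,"dy":0,"dz":0,"wx":-88,"wy":0,"wz":0}

```text
t: 13.02
tool_pos: [0.5328, -0.0573, 0.1064]
eef_rot: [-0.539, 0.458, 0.539, 0.458]
force: [0.1, 0.4, -1.1]
finger_gap: 0.0854
```

Emit:
arm_command:
  steps:
    - {"dx":0,"dy":0,"dz":0,"wx":0,"wy":0,"wz":0}
    - {"dx":0,"dy":0,"dz":0,"wx":0,"wy":0,"wz":0}
    - {"dx":0,"dy":0,"dz":0,"wx":0,"wy":0,"wz":0}
    - {"dx":0,"dy":0,"dz":0,"wx":0,"wy":0,"wz":0}
    - {"dx":0,"dy":0,"dz":0,"wx":0,"wy":0,"wz":0}
    - {"dx":0,"dy":0,"dz":0,"wx":0,"wy":0,"wz":0}
    - {"dx":0,"dy":0,"dz":0,"wx":0,"wy":0,"wz":0}
    - {"dx":0,"dy":0,"dz":0,"wx":0,"wy":0,"wz":0}
  grip: 1
  grip_force: 30

```text
t: 14.02
tool_pos: [0.5338, -0.0572, 0.107]
eef_rot: [0.54, -0.457, -0.539, -0.458]
force: [5.1, 1.5, 3.3]
finger_gap: 0.0378
```

```bash
python3 s.py
```

```text
14.03 head -170.63 Tz -0.05 tau6 -0.002 q6 -0.022 gap 0.0378 pos [ 0.5338 -0.0572  0.107 ] F [5.1 1.5 3.3]
```

Emit:
arm_command:
  steps:
    - {"dx":0,"dy":0,"dz":0,"wx":2,"wy":0,"wz":0}
    - {"dx":0,"dy":0,"dz":0,"wx":4,"wy":0,"wz":0}

```text
t: 14.28
tool_pos: [0.5339, -0.0569, 0.107]
eef_rot: [0.523, -0.475, -0.522, -0.477]
force: [5.3, 2.3, 4.3]
finger_gap: 0.0373
```

```bash
python3 s.py
```

```text
14.28 head -174.67 Tz 0.256 tau6 0.097 q6 -0.092 gap 0.0373 pos [ 0.5339 -0.0569  0.107 ] F [5.3 2.3 4.3]
```

Emit:
arm_command:
  steps:
    - {"dx":0,"dy":0,"dz":0,"wx":2,"wy":0,"wz":0}
    - {"dx":0,"dy":0,"dz":0,"wx":4,"wy":0,"wz":0}

```text
t: 14.52
tool_pos: [0.534, -0.057, 0.107]
eef_rot: [0.506, -0.493, -0.505, -0.495]
force: [4.3, 2.1, 3.6]
finger_gap: 0.0379
```

```bash
python3 s.py
```

```text
14.53 head -178.67 Tz 0.156 tau6 0.222 q6 -0.162 gap 0.0379 pos [ 0.534 -0.057  0.107] F [4.3 2.1 3.6]
```

Emit:
arm_command:
  steps:
    - {"dx":0,"dy":0,"dz":0,"wx":2,"wy":0,"wz":0}
    - {"dx":0,"dy":0,"dz":0,"wx":4,"wy":0,"wz":0}

```text
t: 14.78
tool_pos: [0.534, -0.0571, 0.107]
eef_rot: [-0.489, 0.511, 0.488, 0.512]
force: [5.2, 1.9, 3.3]
finger_gap: 0.0375
```

```bash
python3 s.py
```

```text
14.78 head 177.31 Tz 0.101 tau6 0.319 q6 -0.232 gap 0.0375 pos [ 0.534  -0.0571  0.107 ] F [5.2 1.9 3.3]
```

Emit:
arm_command:
  steps:
    - {"dx":0,"dy":0,"dz":0,"wx":2,"wy":0,"wz":0}
    - {"dx":0,"dy":0,"dz":0,"wx":4,"wy":0,"wz":0}

```text
t: 15.02
tool_pos: [0.5341, -0.0571, 0.107]
eef_rot: [-0.471, 0.528, 0.469, 0.529]
force: [6.4, 1.7, 3.6]
finger_gap: 0.0382
```

```bash
python3 s.py
```

```text
15.03 head 173.3 Tz -0.026 tau6 0.404 q6 -0.302 gap 0.0382 pos [ 0.5341 -0.0571  0.107 ] F [6.4 1.7 3.6]
```

Emit:
arm_command:
  steps:
    - {"dx":0,"dy":0,"dz":0,"wx":2,"wy":0,"wz":0}
    - {"dx":0,"dy":0,"dz":0,"wx":4,"wy":0,"wz":0}

```text
t: 15.28
tool_pos: [0.5342, -0.0572, 0.107]
eef_rot: [-0.452, 0.544, 0.45, 0.545]
force: [5.6, 0.6, 2.1]
finger_gap: 0.0381
```

```bash
python3 s.py
```

```text
15.28 head 169.29 Tz -0.189 tau6 0.512 q6 -0.372 gap 0.0381 pos [ 0.5342 -0.0572  0.107 ] F [5.6 0.6 2.1]
```

Emit:
arm_command:
  steps:
    - {"dx":0,"dy":0,"dz":0,"wx":2,"wy":0,"wz":0}
    - {"dx":0,"dy":0,"dz":0,"wx":4,"wy":0,"wz":0}

```text
t: 15.52
tool_pos: [0.5343, -0.0571, 0.107]
eef_rot: [-0.433, 0.559, 0.431, 0.561]
force: [7.4, 1.5, 2.3]
finger_gap: 0.0379
```

```bash
python3 s.py
```

```text
15.53 head 165.3 Tz 0.035 tau6 0.3 q6 -0.442 gap 0.0379 pos [ 0.5343 -0.0571  0.107 ] F [7.4 1.5 2.3]
```

Emit:
arm_command:
  steps:
    - {"dx":0,"dy":0,"dz":0,"wx":2,"wy":0,"wz":0}
    - {"dx":0,"dy":0,"dz":0,"wx":5,"wy":0,"wz":0}

```text
t: 15.78
tool_pos: [0.5346, -0.0569, 0.107]
eef_rot: [-0.408, 0.577, 0.407, 0.579]
force: [8.5, 1.3, 2.0]
finger_gap: 0.0378
```

```bash
python3 s.py
```

```text
15.78 head 160.32 Tz 0.367 tau6 0.263 q6 -0.529 gap 0.0378 pos [ 0.5346 -0.0569  0.107 ] F [8.5 1.3 2. ]
```

Emit:
arm_command:
  steps:
    - {"dx":0,"dy":0,"dz":0,"wx":2,"wy":0,"wz":0}
    - {"dx":0,"dy":0,"dz":0,"wx":5,"wy":0,"wz":0}

```text
t: 16.02
tool_pos: [0.5346, -0.057, 0.107]
eef_rot: [-0.382, 0.594, 0.381, 0.597]
force: [7.5, 1.2, 1.6]
finger_gap: 0.0378
```

```bash
python3 s.py
```

```text
16.02 head 155.31 Tz 0.085 tau6 0.494 q6 -0.617 gap 0.0378 pos [ 0.5346 -0.057   0.107 ] F [7.5 1.2 1.6]
```

Emit:
arm_command:
  steps:
    - {"dx":0,"dy":0,"dz":0,"wx":2,"wy":0,"wz":0}
    - {"dx":0,"dy":0,"dz":0,"wx":5,"wy":0,"wz":0}

```text
t: 16.27
tool_pos: [0.5346, -0.0572, 0.107]
eef_rot: [-0.356, 0.61, 0.354, 0.613]
force: [7.1, 0.9, 1.9]
finger_gap: 0.0377
```

```bash
python3 s.py
```

```text
16.27 head 150.29 Tz -0.013 tau6 0.621 q6 -0.704 gap 0.0377 pos [ 0.5346 -0.0572  0.107 ] F [7.1 0.9 1.9]
```

Emit:
arm_command:
  steps:
    - {"dx":0,"dy":0,"dz":0,"wx":2,"wy":0,"wz":0}
    - {"dx":0,"dy":0,"dz":0,"wx":4,"wy":0,"wz":0}

```text
t: 16.52
tool_pos: [0.5347, -0.0573, 0.1071]
eef_rot: [-0.334, 0.622, 0.333, 0.625]
force: [7.5, 0.3, 1.1]
finger_gap: 0.0379
```

```bash
python3 s.py
```

```text
16.52 head 146.29 Tz -0.137 tau6 0.471 q6 -0.774 gap 0.0379 pos [ 0.5347 -0.0573  0.1071] F [7.5 0.3 1.1]
```

Emit:
arm_command:
  steps:
    - {"dx":0,"dy":0,"dz":0,"wx":2,"wy":0,"wz":0}
    - {"dx":0,"dy":0,"dz":0,"wx":4,"wy":0,"wz":0}

```text
t: 16.77
tool_pos: [0.5348, -0.0572, 0.1071]
eef_rot: [-0.312, 0.633, 0.311, 0.636]
force: [7.8, 1.2, 1.6]
finger_gap: 0.0373
```

```bash
python3 s.py
```

```text
16.77 head 142.31 Tz 0.079 tau6 0.328 q6 -0.843 gap 0.0373 pos [ 0.5348 -0.0572  0.1071] F [7.8 1.2 1.6]
```

Emit:
arm_command:
  steps:
    - {"dx":0,"dy":0,"dz":0,"wx":2,"wy":0,"wz":0}
    - {"dx":0,"dy":0,"dz":0,"wx":4,"wy":0,"wz":0}

```text
t: 17.02
tool_pos: [0.5351, -0.0572, 0.1071]
eef_rot: [-0.29, 0.644, 0.289, 0.647]
force: [9.4, 1.3, 0.2]
finger_gap: 0.0381
```

```bash
python3 s.py
```

```text
17.02 head 138.33 Tz 0.239 tau6 0.11 q6 -0.913 gap 0.0381 pos [ 0.5351 -0.0572  0.1071] F [9.4 1.3 0.2]
```

Emit:
arm_command:
  steps:
    - {"dx":0,"dy":0,"dz":0,"wx":2,"wy":0,"wz":0}
    - {"dx":0,"dy":0,"dz":0,"wx":4,"wy":0,"wz":0}

```text
t: 17.27
tool_pos: [0.5351, -0.0573, 0.1071]
eef_rot: [-0.267, 0.653, 0.266, 0.656]
force: [9.5, 0.3, 0.1]
finger_gap: 0.0378
```

```bash
python3 s.py
```

```text
17.27 head 134.33 Tz 0.166 tau6 0.214 q6 -0.983 gap 0.0378 pos [ 0.5351 -0.0573  0.1071] F [9.5 0.3 0.1]
```

Emit:
arm_command:
  steps:
    - {"dx":0,"dy":0,"dz":0,"wx":2,"wy":0,"wz":0}
    - {"dx":0,"dy":0,"dz":0,"wx":4,"wy":0,"wz":0}

```text
t: 17.52
tool_pos: [0.5351, -0.0574, 0.1071]
eef_rot: [-0.244, 0.662, 0.243, 0.665]
force: [9.3, -0.7, 0.7]
finger_gap: 0.0381
```

```bash
python3 s.py
```

```text
17.52 head 130.32 Tz 0.031 tau6 0.333 q6 -1.053 gap 0.0381 pos [ 0.5351 -0.0574  0.1071] F [ 9.3 -0.7  0.7]
```

Emit:
arm_command:
  steps:
    - {"dx":0,"dy":0,"dz":0,"wx":2,"wy":0,"wz":0}
    - {"dx":0,"dy":0,"dz":0,"wx":4,"wy":0,"wz":0}

```text
t: 17.77
tool_pos: [0.5351, -0.0575, 0.1071]
eef_rot: [-0.221, 0.67, 0.22, 0.673]
force: [9.1, -0.5, 0.9]
finger_gap: 0.0377
```

```bash
python3 s.py
```

```text
17.77 head 126.3 Tz -0.07 tau6 0.429 q6 -1.123 gap 0.0377 pos [ 0.5351 -0.0575  0.1071] F [ 9.1 -0.5  0.9]
```

Emit:
arm_command:
  steps:
    - {"dx":0,"dy":0,"dz":0,"wx":2,"wy":0,"wz":0}
    - {"dx":0,"dy":0,"dz":0,"wx":4,"wy":0,"wz":0}

```text
t: 18.02
tool_pos: [0.5351, -0.0576, 0.1071]
eef_rot: [-0.197, 0.678, 0.196, 0.681]
force: [8.8, -0.1, 1.1]
finger_gap: 0.0377
```

```bash
python3 s.py
```

```text
18.02 head 122.29 Tz -0.149 tau6 0.523 q6 -1.193 gap 0.0377 pos [ 0.5351 -0.0576  0.1071] F [ 8.8 -0.1  1.1]
```

Emit:
arm_command:
  steps:
    - {"dx":0,"dy":0,"dz":0,"wx":2,"wy":0,"wz":0}
    - {"dx":0,"dy":0,"dz":0,"wx":4,"wy":0,"wz":0}

```text
t: 18.27
tool_pos: [0.5353, -0.0576, 0.1071]
eef_rot: [-0.173, 0.684, 0.172, 0.687]
force: [10.0, -1.5, -1.1]
finger_gap: 0.0377
```

```bash
python3 s.py
```

```text
18.27 head 118.3 Tz 0.063 tau6 0.319 q6 -1.262 gap 0.0377 pos [ 0.5353 -0.0576  0.1071] F [10.  -1.5 -1.1]
```

Emit:
arm_command:
  steps:
    - {"dx":0,"dy":0.0005,"dz":-0.001,"wx":2,"wy":0,"wz":0}
    - {"dx":0,"dy":0.001,"dz":-0.002,"wx":5,"wy":0,"wz":0}

```text
t: 18.52
tool_pos: [0.5353, -0.0576, 0.1073]
eef_rot: [-0.144, 0.689, 0.142, 0.696]
force: [18.9, -2.6, -6.9]
finger_gap: 0.0376
```

```bash
python3 s.py
```

```text
18.52 head 113.34 Tz 0.313 tau6 0.242 q6 -1.35 gap 0.0376 pos [ 0.5353 -0.0576  0.1073] F [18.9 -2.6 -6.9]
```

Emit:
arm_command:
  steps:
    - {"dx":0,"dy":0,"dz":0,"wx":2,"wy":0,"wz":0}
    - {"dx":0,"dy":0,"dz":0,"wx":5,"wy":0,"wz":0}

```text
t: 18.77
tool_pos: [0.5353, -0.0577, 0.1072]
eef_rot: [-0.113, 0.695, 0.112, 0.701]
force: [18.0, -4.0, -5.5]
finger_gap: 0.0375
```

```bash
python3 s.py
```

```text
18.77 head 108.32 Tz 0.132 tau6 0.468 q6 -1.437 gap 0.0375 pos [ 0.5353 -0.0577  0.1072] F [18.  -4.  -5.5]
```

Emit:
arm_command:
  steps:
    - {"dx":0,"dy":0,"dz":0,"wx":2,"wy":0,"wz":0}
    - {"dx":0,"dy":0,"dz":0,"wx":4,"wy":0,"wz":0}

```text
t: 19.02
tool_pos: [0.5352, -0.0578, 0.1072]
eef_rot: [-0.089, 0.698, 0.087, 0.705]
force: [16.7, -2.8, -5.3]
finger_gap: 0.0377
```

```bash
python3 s.py
```

```text
19.02 head 104.33 Tz 0.046 tau6 0.334 q6 -1.507 gap 0.0377 pos [ 0.5352 -0.0578  0.1072] F [16.7 -2.8 -5.3]
```

Emit:
arm_command:
  steps:
    - {"dx":0,"dy":0,"dz":0,"wx":2,"wy":0,"wz":0}
    - {"dx":0,"dy":0,"dz":0,"wx":4,"wy":0,"wz":0}

```text
t: 19.27
tool_pos: [0.5351, -0.0579, 0.1073]
eef_rot: [-0.064, 0.701, 0.063, 0.707]
force: [17.0, -3.2, -5.2]
finger_gap: 0.0379
```

```bash
python3 s.py
```

```text
19.27 head 100.31 Tz -0.114 tau6 0.45 q6 -1.577 gap 0.0379 pos [ 0.5351 -0.0579  0.1073] F [17.  -3.2 -5.2]
```

Emit:
arm_command:
  steps:
    - {"dx":0,"dy":0,"dz":0,"wx":2,"wy":0,"wz":0}
    - {"dx":0,"dy":0,"dz":0,"wx":4,"wy":0,"wz":0}

```text
t: 19.52
tool_pos: [0.5351, -0.058, 0.1073]
eef_rot: [-0.039, 0.703, 0.038, 0.709]
force: [16.8, -3.2, -5.2]
finger_gap: 0.0373
```

```bash
python3 s.py
```

```text
19.52 head 96.31 Tz -0.086 tau6 0.457 q6 -1.647 gap 0.0373 pos [ 0.5351 -0.058   0.1073] F [16.8 -3.2 -5.2]
```

Emit:
arm_command:
  steps:
    - {"dx":0,"dy":0,"dz":0,"wx":2,"wy":0,"wz":0}
    - {"dx":0,"dy":0,"dz":0,"wx":4,"wy":0,"wz":0}

```text
t: 19.77
tool_pos: [0.5353, -0.0581, 0.1073]
eef_rot: [-0.015, 0.704, 0.014, 0.71]
force: [16.9, -4.2, -5.4]
finger_gap: 0.0376
```

```bash
python3 s.py
```

```text
19.77 head 92.33 Tz 0.195 tau6 0.189 q6 -1.716 gap 0.0376 pos [ 0.5353 -0.0581  0.1073] F [16.9 -4.2 -5.4]
```

Emit:
arm_command:
  steps:
    - {"dx":0,"dy":0,"dz":0,"wx":2,"wy":0,"wz":0}
    - {"dx":0,"dy":0,"dz":0,"wx":4,"wy":0,"wz":0}

```text
t: 20.02
tool_pos: [0.5355, -0.0582, 0.1072]
eef_rot: [0.01, 0.704, -0.011, 0.71]
force: [17.2, -4.2, -6.8]
finger_gap: 0.0375
```

```bash
python3 s.py
```

```text
20.02 head 88.35 Tz 0.281 tau6 0.097 q6 -1.786 gap 0.0375 pos [ 0.5355 -0.0582  0.1072] F [17.2 -4.2 -6.8]
```

Emit:
arm_command:
  steps:
    - {"dx":0,"dy":0,"dz":0.0015,"wx":2,"wy":0,"wz":0}
    - {"dx":0,"dy":-0.0005,"dz":0.003,"wx":4,"wy":0,"wz":0}

```text
t: 20.27
tool_pos: [0.5358, -0.0585, 0.1071]
eef_rot: [0.035, 0.705, -0.035, 0.708]
force: [7.4, 0.1, 3.0]
finger_gap: 0.038
```

```bash
python3 s.py
```

```text
20.27 head 84.32 Tz 0.038 tau6 0.246 q6 -1.854 gap 0.038 pos [ 0.5358 -0.0585  0.1071] F [7.4 0.1 3. ]
```

Emit:
arm_command:
  steps:
    - {"dx":0,"dy":0,"dz":0,"wx":2,"wy":0,"wz":0}
    - {"dx":0,"dy":0,"dz":0,"wx":4,"wy":0,"wz":0}

```text
t: 20.52
tool_pos: [0.5356, -0.0585, 0.1071]
eef_rot: [0.06, 0.703, -0.06, 0.706]
force: [10.2, -1.2, 0.8]
finger_gap: 0.0375
```

```bash
python3 s.py
```

```text
20.52 head 80.31 Tz 0.055 tau6 0.357 q6 -1.924 gap 0.0375 pos [ 0.5356 -0.0585  0.1071] F [10.2 -1.2  0.8]
```

Emit:
arm_command:
  steps:
    - {"dx":0,"dy":0,"dz":0,"wx":2,"wy":0,"wz":0}
    - {"dx":0,"dy":0,"dz":0,"wx":4,"wy":0,"wz":0}

```text
t: 20.78
tool_pos: [0.5355, -0.0586, 0.1071]
eef_rot: [0.084, 0.701, -0.085, 0.704]
force: [8.0, -0.6, 2.0]
finger_gap: 0.0379
```

```bash
python3 s.py
```

```text
20.77 head 76.3 Tz -0.058 tau6 0.448 q6 -1.994 gap 0.0379 pos [ 0.5355 -0.0586  0.1071] F [ 8.  -0.6  2. ]
```

Emit:
arm_command:
  steps:
    - {"dx":0,"dy":0,"dz":0,"wx":1.5,"wy":0,"wz":0}
    - {"dx":0,"dy":0,"dz":0,"wx":3,"wy":0,"wz":0}

```text
t: 21.02
tool_pos: [0.5354, -0.0586, 0.1071]
eef_rot: [0.103, 0.698, -0.103, 0.701]
force: [7.7, -1.1, 1.6]
finger_gap: 0.0376
```

```bash
python3 s.py
```

```text
21.02 head 73.3 Tz -0.211 tau6 0.447 q6 -2.046 gap 0.0376 pos [ 0.5354 -0.0586  0.1071] F [ 7.7 -1.1  1.6]
```

Emit:
arm_command:
  steps:
    - {"dx":0,"dy":0,"dz":0,"wx":1,"wy":0,"wz":0}
    - {"dx":0,"dy":0,"dz":0,"wx":2,"wy":0,"wz":0}

```text
t: 21.28
tool_pos: [0.5355, -0.0587, 0.1071]
eef_rot: [0.115, 0.696, -0.115, 0.699]
force: [8.6, -2.2, 0.8]
finger_gap: 0.0371
```

```bash
python3 s.py
```

```text
21.27 head 71.33 Tz -0.086 tau6 0.265 q6 -2.081 gap 0.0371 pos [ 0.5355 -0.0587  0.1071] F [ 8.6 -2.2  0.8]
```

Emit:
arm_command:
  steps:
    - {"dx":0,"dy":0,"dz":0,"wx":1,"wy":0,"wz":0}
    - {"dx":0,"dy":0,"dz":0,"wx":2,"wy":0,"wz":0}

```text
t: 21.52
tool_pos: [0.5356, -0.0587, 0.1071]
eef_rot: [0.127, 0.694, -0.127, 0.697]
force: [8.9, -2.3, -0.1]
finger_gap: 0.0377
```

```bash
python3 s.py
```

```text
21.52 head 69.34 Tz 0.081 tau6 0.136 q6 -2.115 gap 0.0377 pos [ 0.5356 -0.0587  0.1071] F [ 8.9 -2.3 -0.1]
```

Emit:
arm_command:
  steps:
    - {"dx":0,"dy":0,"dz":0,"wx":-1,"wy":0,"wz":0}
    - {"dx":0,"dy":0,"dz":0,"wx":-1,"wy":0,"wz":0}
    - {"dx":0,"dy":0,"dz":0,"wx":-1,"wy":0,"wz":0}
    - {"dx":0,"dy":0,"dz":0,"wx":-1,"wy":0,"wz":0}

```text
t: 22.02
tool_pos: [0.5356, -0.0587, 0.1071]
eef_rot: [0.12, 0.695, -0.121, 0.698]
force: [8.4, -1.9, 0.6]
finger_gap: 0.0379
```

```bash
python3 s.py
```

```text
22.02 head 70.36 Tz -0.04 tau6 0.041 q6 -2.097 gap 0.0379 pos [ 0.5356 -0.0587  0.1071] F [ 8.4 -1.9  0.6]
```

Emit:
arm_command:
  steps:
    - {"dx":0,"dy":0,"dz":0,"wx":0,"wy":0,"wz":0}
    - {"dx":0,"dy":0,"dz":0,"wx":0,"wy":0,"wz":0}
    - {"dx":0,"dy":0,"dz":0,"wx":0,"wy":0,"wz":0}
    - {"dx":0,"dy":0,"dz":0,"wx":0,"wy":0,"wz":0}
    - {"dx":0,"dy":0,"dz":0,"wx":0,"wy":0,"wz":0}
    - {"dx":0,"dy":0,"dz":0,"wx":0,"wy":0,"wz":0}
    - {"dx":0,"dy":0,"dz":0,"wx":0,"wy":0,"wz":0}
    - {"dx":0,"dy":0,"dz":0,"wx":0,"wy":0,"wz":0}
  grip: 0

```text
t: 23.02
tool_pos: [0.5335, -0.058, 0.1064]
eef_rot: [0.121, 0.697, -0.121, 0.697]
force: [-0.3, -0.7, -0.6]
finger_gap: 0.0854
```

Emit:
arm_command:
  steps:
    - {"dx":-0.02,"dy":0,"dz":0,"wx":0,"wy":0,"wz":0}
    - {"dx":-0.05,"dy":0,"dz":0,"wx":0,"wy":0,"wz":0}
    - {"dx":-0.09,"dy":0,"dz":0,"wx":0,"wy":0,"wz":0}
    - {"dx":-0.09,"dy":0,"dz":0,"wx":0,"wy":0,"wz":0}
    - {"dx":-0.09,"dy":0,"dz":0,"wx":0,"wy":0,"wz":0}

```text
t: 23.65
tool_pos: [0.5332, -0.0578, 0.196]
eef_rot: [0.121, 0.697, -0.121, 0.697]
force: [0.0, -0.5, -0.3]
finger_gap: 0.0854
```

```bash
python3 s.py; python3 - <<'E'
from h import *
o=bot.get_obs()
im=bot.capture('wrist');cv2.imwrite('pics/w2.png',im[:,:,::-1])
cv2.imwrite('pics/s2.png',bot.capture('side')[:,:,::-1])
go([.4825,-.19,.2],70)
E
```

```text
23.65 head 70.34 Tz 0.009 tau6 0.0 q6 -2.097 gap 0.0854 pos [ 0.5332 -0.0578  0.196 ] F [ 0.  -0.5 -0.3]
t 23.75 pos [ 0.5329 -0.058   0.1953] q [ 0.184  0.237  0.025 -0.    -1.36  -2.097] F [-0.53 -0.75 -1.1 ] T [0.019 0.027 0.009] gap 0.0852
x axis [-0.0021  0.     -1.    ] heading y 70.35
shift tool [-0.0046 -0.1413 -0.003 ]
wx 0.3469458673491772
```

View pics/w2.png

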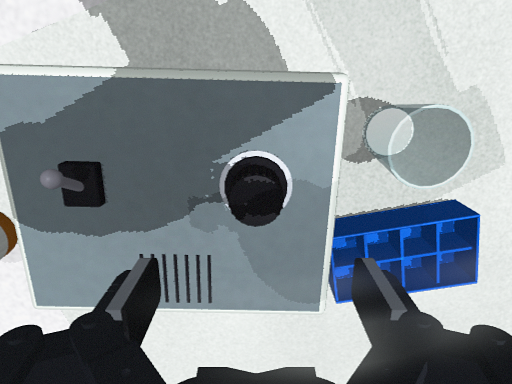

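```bash
python3 - <<'E'
from h import *
o=bot.get_obs();c=R.from_euler('z',-19.7,degrees=True).as_matrix()
b=onz('wrist',(50,179.5),.129,o);k=onz('wrist',(256,190),.123,o);h=onz('wrist',(84,184),.097,o)
kn=np.array([.533,-.0575,.123])
for n,v in(('ball',b),('knob',k),('block',h)):print(n,v.round(4),'console-frame rel knob',(c.T@(v-kn)).round(4))
im=cv2.imread('pics/s2.png')
t=onz('side',(189,294),.129);print('side tip',t,(c.T@(t-kn)).round(4))
e=[onz('wrist',p,.085,o) for p in((37,306),(322,311),(347,76),(4,70))]
d=e[1]-e[0];print('yaw',np.degrees(np.arctan2(-d[0],d[1])));d=e[2]-e[3];print(np.degrees(np.arctan2(-d[0],d[1])))
E
```

```text
ball [ 0.4683 -0.184   0.129 ] console-frame rel knob [-0.0183 -0.1409  0.006 ]
knob [ 0.525 -0.054  0.123] console-frame rel knob [-0.0087  0.0006  0.    ]
block [ 0.4826 -0.183   0.097 ] console-frame rel knob [-0.0052 -0.1351 -0.026 ]
side tip [ 0.47078774 -0.18529589  0.129     ] [-0.0155 -0.1413  0.006 ]
yaw -20.889737612116708
-20.634117622991994
```

Emit:
arm_command:
  steps:
    - {"dx":0,"dy":-0.035,"dz":-0.02,"wx":0,"wy":0,"wz":0}
    - {"dx":0,"dy":-0.08,"dz":-0.04,"wx":0,"wy":0,"wz":0}
    - {"dx":0,"dy":-0.12,"dz":-0.052,"wx":0,"wy":0,"wz":0}
    - {"dx":0,"dy":-0.139,"dz":-0.052,"wx":0,"wy":0,"wz":0}
    - {"dx":0,"dy":-0.139,"dz":-0.052,"wx":0,"wy":0,"wz":0}
    - {"dx":0,"dy":-0.139,"dz":-0.052,"wx":0,"wy":0,"wz":0}
    - {"dx":0.03,"dy":-0.139,"dz":-0.052,"wx":0,"wy":0,"wz":0}
    - {"dx":0.055,"dy":-0.139,"dz":-0.052,"wx":0,"wy":0,"wz":0}
    - {"dx":0.065,"dy":-0.139,"dz":-0.052,"wx":0,"wy":0,"wz":0}
    - {"dx":0.065,"dy":-0.139,"dz":-0.052,"wx":0,"wy":0,"wz":0}
    - {"dx":0.065,"dy":-0.139,"dz":-0.052,"wx":0,"wy":0,"wz":0}
  grip: 1

```text
t: 25.12
tool_pos: [0.4386, -0.1714, 0.1324]
eef_rot: [0.12, 0.696, -0.121, 0.697]
force: [0.1, -0.3, 0.2]
finger_gap: 0.0002
```

```bash
python3 s.py; python3 - <<'E'
from h import *
go([.4816,-.1878,.130])
im=bot.capture('wrist');cv2.imwrite('pics/w3.png',im[:,:,::-1])
E
```

```text
25.12 head 70.38 Tz -0.014 tau6 -0.002 q6 -1.875 gap 0.0002 pos [ 0.4386 -0.1714  0.1324] F [ 0.1 -0.3  0.2]
t 25.125 pos [ 0.4386 -0.1714  0.1324] q [-0.038  0.145 -0.256  0.    -1.168 -1.875] F [ 0.07 -0.35  0.22] T [ 0.023  0.042 -0.014] gap 0.0002
x axis [ 1.6e-03 -4.0e-04 -1.0e+00] heading y 70.38
shift tool [ 0.0024 -0.001   0.046 ]
```

View pics/w3.png

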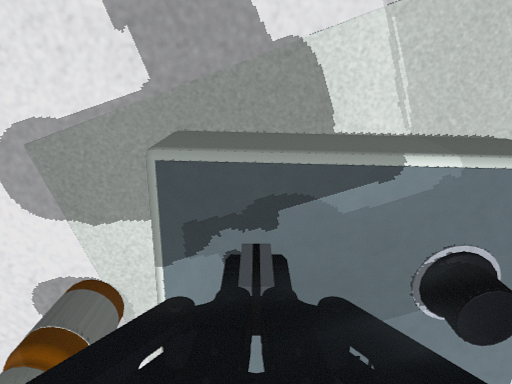

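Emit:
arm_command:
  steps:
    - {"dx":0.002,"dy":-0.001,"dz":0.01,"wx":0,"wy":0,"wz":0}
    - {"dx":0.002,"dy":-0.001,"dz":0.018,"wx":0,"wy":0,"wz":0}
    - {"dx":0.002,"dy":-0.001,"dz":0.026,"wx":0,"wy":0,"wz":0}

```text
t: 25.55
tool_pos: [0.4627, -0.1815, 0.1294]
eef_rot: [0.121, 0.697, -0.121, 0.697]
force: [0.2, 0.2, -0.7]
finger_gap: 0.0
```

Emit:
arm_command:
  steps:
    - {"dx":0,"dy":0,"dz":0.006,"wx":0,"wy":0,"wz":0}
    - {"dx":0,"dy":0,"dz":0.012,"wx":0,"wy":0,"wz":0}

```text
t: 25.8
tool_pos: [0.4736, -0.1853, 0.1293]
eef_rot: [0.121, 0.697, -0.121, 0.697]
force: [0.4, 0.4, -0.2]
finger_gap: 0.0001
```

Emit:
arm_command:
  steps:
    - {"dx":0,"dy":0,"dz":0.004,"wx":0,"wy":0,"wz":0}
    - {"dx":0,"dy":0,"dz":0.008,"wx":0,"wy":0,"wz":0}
    - {"dx":0,"dy":0,"dz":0.008,"wx":0,"wy":0,"wz":0}

```text
t: 26.18
tool_pos: [0.4809, -0.1878, 0.1293]
eef_rot: [0.121, 0.697, -0.121, 0.697]
force: [-0.9, 1.0, -0.1]
finger_gap: 0.0001
```

```bash
python3 s.py
```

```text
26.18 head 70.35 Tz -0.006 tau6 0.013 q6 -1.845 gap 0.0001 pos [ 0.4809 -0.1878  0.1293] F [-0.9  1.  -0.1]
```

Emit:
arm_command:
  steps:
    - {"dx":0,"dy":0,"dz":0.002,"wx":0,"wy":0,"wz":0}
    - {"dx":0,"dy":0,"dz":0.002,"wx":0,"wy":0,"wz":0}

```text
t: 26.42
tool_pos: [0.4827, -0.1885, 0.1294]
eef_rot: [0.121, 0.697, -0.121, 0.697]
force: [-0.5, -0.2, -0.4]
finger_gap: 0.0004
```

Emit:
arm_command:
  steps:
    - {"dx":0,"dy":0,"dz":0.002,"wx":0,"wy":0,"wz":0}
    - {"dx":0,"dy":0,"dz":0.002,"wx":0,"wy":0,"wz":0}

```text
t: 26.68
tool_pos: [0.4847, -0.1892, 0.1294]
eef_rot: [0.121, 0.697, -0.121, 0.697]
force: [-0.2, 0.0, -0.4]
finger_gap: -0.0
```

```bash
python3 s.py;python3 - <<'E'
from h import *
a=bot.capture('side')[220:345,140:310,::-1];b=bot.capture('top')[180:260,280:400,::-1]
cv2.imwrite('pics/m4.png',np.hstack([cv2.resize(a,(480,353)),cv2.resize(b,(318,353))]))
E
```

```text
26.68 head 70.35 Tz 0.051 tau6 0.006 q6 -1.843 gap -0.0 pos [ 0.4847 -0.1892  0.1294] F [-0.2  0.  -0.4]
```

View pics/m4.png

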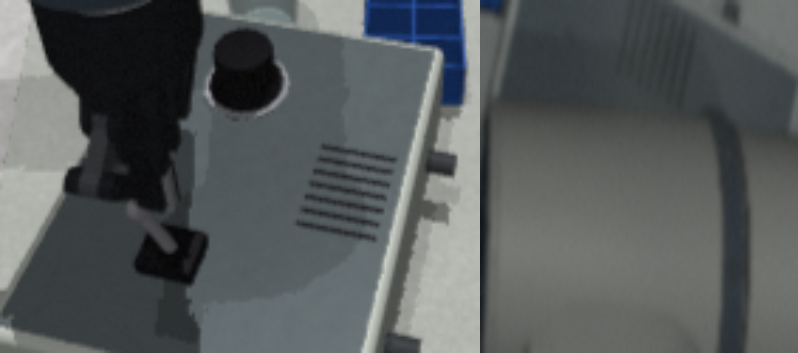

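```bash
python3 - <<'E'
from h import *
p=bot.camera_params('side');f=192/np.tan(np.radians(p['fov_y']/2));Ti=np.linalg.inv(p['T'])
def pr(x):
    c=Ti[:3,:3]@np.array(x)+Ti[:3,3];u=np.array([p['cx']+f*c[0]/-c[2],p['cy']-f*c[1]/-c[2]]);return u.round(1),((u-[140,220])*[480/170,353/125]).round(0)
c=R.from_euler('z',-20.5,degrees=True).as_matrix();kn=np.array([.533,-.0575,0])
for n,v in dict(knobtop=(0,0,.123),hinge=(0,-.14,.097),off=(-.0156,-.14,.129),on=(.0156,-.14,.129)).items(): print(n,(kn+c@v).round(4),pr(kn+c@v))
o=bot.get_obs();M=R.from_quat(o['eef_rot']).as_matrix();print('tip',pr(o['tool_pos']+.008*M[:,0]))
for s in(-.011,.011):print(pr(o['tool_pos']+M@[.008,0,s]))
print((c.T@(o['tool_pos']-kn)).round(4))
im=bot.capture('side')[225:325,145:245,::-1];cv2.imwrite('pics/m5.png',cv2.convertScaleAbs(cv2.resize(im,(600,600),interpolation=2),alpha=1.8))
E
```

```text
knobtop [ 0.533  -0.0575  0.123 ] (array([224.7, 236.1]), array([239.,  46.]))
hinge [ 0.484  -0.1886  0.097 ] (array([199.7, 306.3]), array([169., 244.]))
off [ 0.4694 -0.1832  0.129 ] (array([188.2, 293. ]), array([136., 206.]))
on [ 0.4986 -0.1941  0.129 ] (array([206.3, 296.6]), array([187., 216.]))
tip (array([198.2, 297.9]), array([164., 220.]))
(array([191.8, 296.7]), array([146., 217.]))
(array([204.6, 299.1]), array([182., 223.]))
[ 0.0007 -0.1403  0.1293]
```

View pics/m5.png

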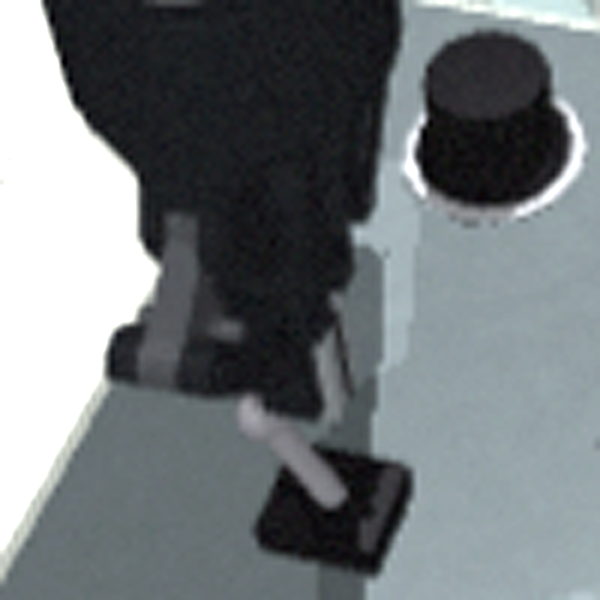

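Emit:
arm_command:
  steps:
    - {"dx":0,"dy":0,"dz":-0.025,"wx":0,"wy":0,"wz":0}
    - {"dx":0,"dy":0,"dz":-0.05,"wx":0,"wy":0,"wz":0}
    - {"dx":0.007,"dy":0,"dz":-0.05,"wx":0,"wy":0,"wz":0}
    - {"dx":0.014,"dy":0,"dz":-0.05,"wx":0,"wy":0,"wz":0}
    - {"dx":0.014,"dy":0,"dz":-0.05,"wx":0,"wy":0,"wz":0}
    - {"dx":0.014,"dy":0,"dz":-0.05,"wx":0,"wy":0,"wz":0}

```text
t: 27.58
tool_pos: [0.4378, -0.1725, 0.1152]
eef_rot: [0.121, 0.697, -0.121, 0.697]
force: [0.5, 0.4, 0.2]
finger_gap: -0.0002
```

Emit:
arm_command:
  steps:
    - {"dx":0,"dy":0,"dz":0.008,"wx":0,"wy":0,"wz":0}
    - {"dx":0,"dy":0,"dz":0.016,"wx":0,"wy":0,"wz":0}
    - {"dx":0,"dy":0,"dz":0.024,"wx":0,"wy":0,"wz":0}

```text
t: 27.95
tool_pos: [0.4599, -0.1806, 0.1154]
eef_rot: [0.121, 0.697, -0.121, 0.696]
force: [-3.3, 0.8, 2.2]
finger_gap: -0.0001
```

Emit:
arm_command:
  steps:
    - {"dx":0,"dy":0,"dz":0.004,"wx":0,"wy":0,"wz":0}
    - {"dx":0,"dy":0,"dz":0.008,"wx":0,"wy":0,"wz":0}

```text
t: 28.2
tool_pos: [0.4677, -0.1832, 0.1152]
eef_rot: [0.121, 0.697, -0.121, 0.697]
force: [-0.8, 1.2, 1.2]
finger_gap: 0.0003
```

```bash
python3 s.py;python3 - <<'E'
from h import *
im=bot.capture('side')[225:325,145:245,::-1];cv2.imwrite('pics/m6.png',cv2.convertScaleAbs(cv2.resize(im,(600,600),interpolation=2),alpha=1.8))
E
```

```text
28.2 head 70.34 Tz -0.001 tau6 -0.022 q6 -1.853 gap 0.0003 pos [ 0.4677 -0.1832  0.1152] F [-0.8  1.2  1.2]
```

View pics/m6.png

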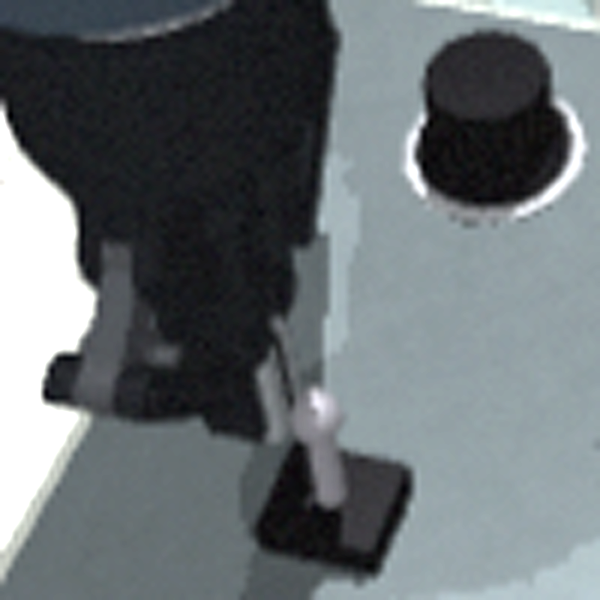

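Emit:
arm_command:
  steps:
    - {"dx":0,"dy":0,"dz":0.004,"wx":0,"wy":0,"wz":0}
    - {"dx":0,"dy":0,"dz":0.008,"wx":0,"wy":0,"wz":0}

```text
t: 28.5
tool_pos: [0.4753, -0.1859, 0.1154]
eef_rot: [0.121, 0.697, -0.121, 0.697]
force: [-0.6, 0.1, 1.2]
finger_gap: -0.0001
```

Emit:
arm_command:
  steps:
    - {"dx":0,"dy":0,"dz":0.002,"wx":0,"wy":0,"wz":0}
    - {"dx":0,"dy":0,"dz":0.004,"wx":0,"wy":0,"wz":0}

```text
t: 28.75
tool_pos: [0.4789, -0.1872, 0.1152]
eef_rot: [0.121, 0.697, -0.121, 0.697]
force: [-2.1, -0.5, -0.1]
finger_gap: -0.0003
```

Emit:
arm_command:
  steps:
    - {"dx":0,"dy":0,"dz":0.001,"wx":0,"wy":0,"wz":0}
    - {"dx":0,"dy":0,"dz":0.002,"wx":0,"wy":0,"wz":0}

```text
t: 29.0
tool_pos: [0.4805, -0.1877, 0.1151]
eef_rot: [0.121, 0.697, -0.121, 0.696]
force: [-2.2, 0.2, -0.2]
finger_gap: 0.0001
```

```bash
python3 s.py
```

```text
29.0 head 70.34 Tz -0.044 tau6 0.003 q6 -1.845 gap 0.0001 pos [ 0.4805 -0.1877  0.1151] F [-2.2  0.2 -0.2]
```

Still moving the lever; creep on until the force rises.

Emit:
arm_command:
  steps:
    - {"dx":0,"dy":0,"dz":0.0015,"wx":0,"wy":0,"wz":0}
    - {"dx":0,"dy":0,"dz":0.0015,"wx":0,"wy":0,"wz":0}

```text
t: 29.25
tool_pos: [0.4823, -0.1882, 0.1153]
eef_rot: [0.121, 0.697, -0.121, 0.697]
force: [-1.4, 1.1, -0.4]
finger_gap: -0.0001
```

Emit:
arm_command:
  steps:
    - {"dx":0,"dy":0,"dz":0.0015,"wx":0,"wy":0,"wz":0}
    - {"dx":0,"dy":0,"dz":0.0015,"wx":0,"wy":0,"wz":0}

```text
t: 29.5
tool_pos: [0.4829, -0.1885, 0.1152]
eef_rot: [0.121, 0.697, -0.121, 0.696]
force: [-3.4, 1.6, 0.9]
finger_gap: 0.0
```

Emit:
arm_command:
  steps:
    - {"dx":0,"dy":0,"dz":0.0015,"wx":0,"wy":0,"wz":0}
    - {"dx":0,"dy":0,"dz":0.0015,"wx":0,"wy":0,"wz":0}

```text
t: 29.75
tool_pos: [0.4831, -0.1887, 0.115]
eef_rot: [0.121, 0.698, -0.12, 0.695]
force: [-8.0, 4.1, 2.4]
finger_gap: -0.0003
```

```bash
python3 s.py;python3 - <<'E'
from h import *
im=bot.capture('side')[225:325,145:245,::-1];cv2.imwrite('pics/m7.png',cv2.convertScaleAbs(cv2.resize(im,(600,600),interpolation=2),alpha=1.8))
E
```

```text
29.75 head 70.34 Tz -0.04 tau6 -0.006 q6 -1.843 gap -0.0003 pos [ 0.4831 -0.1887  0.115 ] F [-8.   4.1  2.4]
```

View pics/m7.png

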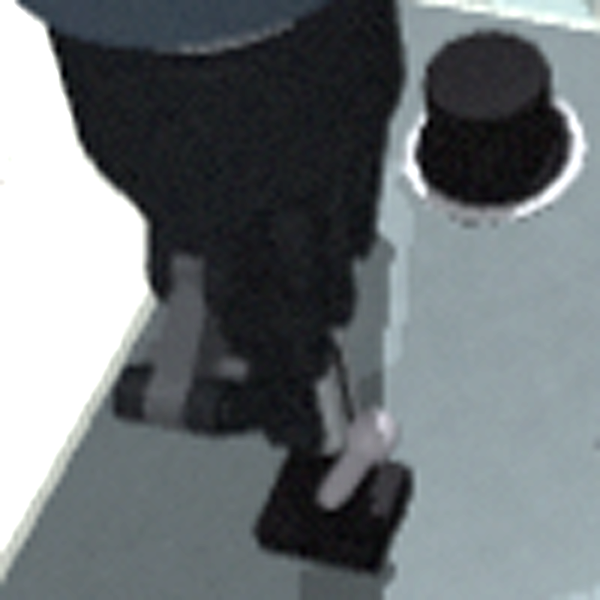

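Emit:
arm_command:
  steps:
    - {"dx":0,"dy":0,"dz":-0.015,"wx":0,"wy":0,"wz":0}
    - {"dx":0,"dy":0,"dz":-0.045,"wx":0,"wy":0,"wz":0}
    - {"dx":-0.04,"dy":0,"dz":-0.06,"wx":0,"wy":0,"wz":0}
    - {"dx":-0.09,"dy":0,"dz":-0.07,"wx":0,"wy":0,"wz":0}
    - {"dx":-0.12,"dy":0,"dz":-0.1,"wx":0,"wy":0,"wz":0}
    - {"dx":-0.12,"dy":0,"dz":-0.1,"wx":0,"wy":0,"wz":0}
    - {"dx":-0.12,"dy":0,"dz":-0.1,"wx":0,"wy":0,"wz":0}
    - {"dx":-0.12,"dy":0,"dz":-0.1,"wx":0,"wy":0,"wz":0}

```text
t: 30.8
tool_pos: [0.3908, -0.1557, 0.2344]
eef_rot: [0.121, 0.697, -0.121, 0.696]
force: [0.7, -0.5, -0.3]
finger_gap: -0.0001
```

```bash
python3 s.py;python3 - <<'E'
from h import *
im=bot.capture('side');cv2.imwrite('pics/m8.png',im[:,:,::-1])
d=cv2.absdiff(im[:,:,::-1],cv2.imread('pics/side0.png'))
print('rack diff',d[200:256,268:306].mean(),'beaker',d[198:225,220:246].mean())
# ball: brightest blob near the predicted on position
E
```

```text
30.8 head 70.34 Tz -0.005 tau6 -0.001 q6 -1.91 gap -0.0001 pos [ 0.3908 -0.1557  0.2344] F [ 0.7 -0.5 -0.3]
rack diff 8.849624060150376 beaker 12.045584045584045
```

View pics/m8.png

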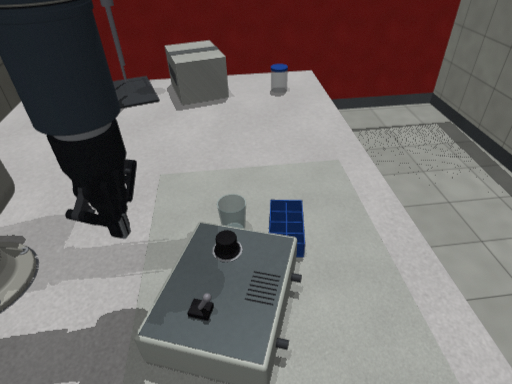

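The toggle leans to the far side, with the ball at (207,297). The rack and beaker stand where they were in the first side picture, and the arm is clear. Handing in.

```bash
python3 -c "
from plant import bot
print(bot.finish_job())"
```

```text
the job is handed in; nothing more can be done
None
```

I set the knob to the fifth click and flicked the toggle over to its far side, then handed the job in at about 31 s of the 72 s. The hand-in reports no verdict.

- **End stop:** The knob went anticlockwise over three clicks and met the stop at about 0.58 N m measured. It went back to the resting place beside the stop, and I let go there and regripped.
- **Five clicks:** Torque zero-crossings showed the resting places at 23.5, 46, 70.5, 95 and 119 degrees clockwise. The first three matched those felt on the way down. I let go at the fifth with near-zero torque, so the knob should have stayed there. No picture can confirm it, because the knob has no marks.
- **Toggle:** The first push passed over the ball without moving it. I repeated it 14 mm lower and pushed until the force rose to about 9 N, which I took as the end of travel. In the last side picture the ball sat within about 1 pixel of the predicted "on" position.
- **One mistake:** While turning the knob I corrected the sideways load in the wrong direction, so it rose to about 19 N. I then undid the correction.
- **Bystanders:** In the last side picture the beaker and rack stand where they started. The jar is outside that view. I only saw it in passing in the wrist pictures, and the arm never came near it.

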